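# Zero the bench comparator on its master and load the pump shoe

## Robot

A 6-joint arm with a two-finger parallel gripper is mounted at the origin on the work surface. World frame = base frame: x ahead of the robot, y to its left, z up, the work surface at z = 0. Lengths are in m, angles in rad, forces in N, time in s.
With the tool pointing down it reaches from about 0.3 to 0.825 m from the base axis. Payload 5.4 kg.
Tool frame: the origin (TCP) lies between the finger pads; the fingertips stand 19 mm ahead of it and the grasp point (between the pads) is the TCP; y points along the fingers, z is the direction in which the jaws open and shut, and the axes are right-handed (so a half turn about y gives the same grasp; the last joint's range is limited). The gripper opens to 92 mm and grips with 3 to 60 N. Pads are 20 mm wide; open, the fingers measure 128 mm over their backs; the gripper's body (75 mm by 189 mm) begins 69 mm behind the grasp point.
Start: joints at [-1.498, 0.158, 1.597, -0, 1.386, -0.21], TCP at [0.16, -0.552, 0.234] pointing down, gripper open.
Joint ranges: [-2.91, 2.91], [-0.94, 2.29], [0.18, 2.7], [-1.29, 4.43], [0.17, 2.64], [-3, 3]. Speed limits (rad/s): [2.57, 2.57, 3.14, 3.14, 3.14, 3.14].

## Interface

Orientations are given as a 3x3 rotation matrix whose columns are the frame's x, y, z axes.
In Python, from workcell import r, vision gives the robot as it stands. The module is installed in compiled form; this text tells all that it offers.
- The arm moves only by the tool jog_arm, never from a script. Its argument "deltas" is a list of rows, each an object of numbers: "gripper": the opening, from 0 (shut) to 1 (fully open); "dx", "dy", "dz": the shift along the tool's x, y, z in units of 50 mm (1.0 is 50 mm); "wx", "wy", "wz": the turn, a rotation vector about the tool's x, y, z in units of 6 degrees (1.0 is 6 degrees). In form: [{"gripper": .., "dx": .., "dy": .., "dz": .., "wx": .., "wy": .., "wz": ..}, ...]. A call has 1 to 5 rows; each row shifts and turns the pose as measured when the row begins, along the tool's axes as they then stand; what a row does not reach is not made up. A row lasts 1/8 s, in which the tool goes at most 62.5 mm and 10.7 degrees, less where a joint would pass 70% of its speed; a pose out of reach is approached as far as the arm can. A call is refused whole if a number of a shift passes 1 or a number of a turn 1, either way. A call with a gripper value outside its range is refused whole. The fingers move at their own pace and stop on an object; "squeeze" is the grip in N (left out, the last holds). Time passes only in rows, so rows that do not move let the fingers close. It gives the time, the measured TCP pose, the force and the opening at its end, in the units of the state.
- r.sense(): the state, without advancing time (a new reading comes with each control period).
- vision.camera(name): name is "scene" or "top" or "wrist"; returns the picture (384x512x3 uint8, red, green, blue); there is no depth.
- vision.camera_info(name): a dict with "K" (3x3 intrinsics, pixels), "world_to_cam" (4x4, takes a point from world to camera coordinates). Camera axes: x right, y up, looking along -z (the intrinsics and any distortion apply to the point x, -y, -z); pixel columns grow to the right and rows downward; lengths in m; the calibration is good to about 2 mm. The wrist camera is an equidistant fisheye: a pixel r from the principal point sees the ray r / f radians off the axis. A picture is of the moment at which its call begins: read the wrist's pose just before it. camera_info takes no time and is no camera call; for the wrist camera it gives the pose at the moment of the call.
- r.finish_job(): hands the job in, once; it reports no verdict.
Trained networks look in the newest picture that a camera, given by its name, has taken for a name from the list of things; names that differ only in an ending like _2 or _b are one class to them, and where a whole thing is asked for, a point or a joint stands for the part that bears it (a point fixed in the world has none). Each returns a list of dicts, best first, with "p" (0 to 1); they miss things now and then, are a little off and sometimes report something else, mostly with a low value. They report only what shows in the picture. A call takes as long as a camera call. They do not tell look-alikes from the thing itself.
- vision.silhouettes(camera, thing): "mask" (384x512 bool, what is visible of it) and "centre" ([row, column] in pixels, amid what is visible of it).
The state is a dict: "clock": time; "q": joint angles; "joint_velocities": joint speeds; "joint_efforts": joint torques, N m; "ee_pos": TCP position; "eef_rot": TCP orientation; "contact_force": force on the tool from outside, world axes, zero at the start; "ft_torque": the same for the moment, N m; "grip_width": opening from 0.0 (shut) to 1.0 (fully open).
Only numpy, scipy, OpenCV 4.12 (cv2) and the standard library are available. Lean on these libraries where they do the work, as an engineer would, in place of code of your own. Each camera call takes 0.05 s, during which the arm holds its last target.

## Task

On the comparator stand, push the measuring head down onto the steel master until the dial needle points to the black zero band, and let go of the head. Then draw the master out, set it down gently in the middle of the cork mat, and slide the pale plastic pump shoe nose first under the sprung plunger, pressing it firmly but gently home against the back stop. Leave the head as you set it, leave the other things alone, and let go of the shoe.

Things in the scene. Friction and masses are not known exactly. Their poses are not given: they have to be found in the camera images.
- stand: Comparator stand, fixed: grey base plate 235 x 110 x 14 mm, steel column 28 mm thick at the back, top 134 mm above the bench, white head sliding on it. Origin on the bench straight below the plunger; x points from the open loading side (which faces the robot within 0.35 rad) to the column, z up. Base spans x -75 to +160 mm; blocks rest on its top, z = 14 mm.
- entry (a point): Mouth of the guide channel on the stand, on the base's top, 27 mm before the plunger axis (stand x = -27 mm, y = 0, z = 14 mm). Two guide rails 10 mm tall, 30 mm apart inside, run from here to the stop and keep a block near y = 0.
- stop: Back stop, fixed on the stand: dark steel block 12 x 36 x 14 mm (x, y, z of the stand). Origin at the centre of its underside, 28 mm behind the plunger axis; its front face is 6 mm before its origin, at stand x = +22 mm.
- dial (a point): Centre of the round dial (60 mm) on the head's flat top, 28 mm behind the plunger axis. The head is 40 mm wide and 28 mm thick, from stand x = -12 mm back to the column, and moves up and down by 32 mm; fully raised, its underside is at z = 70 mm and this point at 103 mm. The head must be left alone once it is zeroed.
- knob (a point): Black grip block on the head behind the dial, 22 x 22 x 34 mm tall, square to the stand; this point is on its axis, 23 mm above the head's flat top, 11 mm below the block's top. The head slides stiffly and stays where left: about 9 N down moves it while the plunger is free, 14 N when pressed; lifting takes 18 N (13 N with the plunger pressed). Gripped by this block it can be moved either way.
- tip (a point): Lowest point of the sprung plunger under the head's front, a steel pin 8 mm thick with a round tip, moving up and down only. It takes 1.7 N to start and 0.6 N more per mm pushed up into the head, 13 mm at most; 9 mm is already too far. At zero on the master it is pushed in by 5 mm. Tip, base and stop are slick, oiled steel.
- needle (a joint): Dial needle, rad: black pointer 22 mm long. 0 = at the middle of the zero band (toward the loading side, stand -x); -1.2 = plunger free; turns clockwise from above by 0.24 rad per mm the plunger is pushed in. The wide black zero band spans -0.3 to +0.3; thin marks every 0.3 rad. Once loaded, the shoe reads about 0.36 more than the master did.
- master_grip (a point): Setting master, steel, 0.36 kg, at the start under the plunger, nose to the stop: L-shaped block 90 mm long (its x, toward the nose), 22 wide, 16 tall, with a square-topped upright 24 x 22 mm at its tail, 46 mm tall in all; nose bevelled over 14 mm down to 8. This point: centre of the upright, 30 mm above the underside, 78 mm behind the nose end; the block's middle is 33 mm toward the nose.
- shoe_grip (a point): Pump shoe, pale plastic, 0.1 kg, on the grey tile: L-shaped, 90 mm long (its x, toward the nose), 22 wide, 17.5 tall, round-topped upright 24 x 22 mm at its tail, 46 mm tall in all; nose bevelled over 16 mm down to 8. This point: centre of the upright, 30 mm above the underside, 78 mm behind the nose end; home, it is at stand x = -56, z = 44 mm. 6 to 15 N seats it; over 20 N harms it.
- rest: Cork mat fixed on the bench, 150 x 110 x 4 mm, origin at the centre of its underside: here the master is set down, upright part up, with its middle within 40 mm of the mat's middle.
- tile: Grey ceramic tile fixed on the bench, 150 x 110 x 4 mm, origin at the centre of its underside: the shoe starts on it. Mat and tile lie one to each side of the stand and may change places.
There are look-alikes about, which are no part of the job. Leave any green or purple look-alike of the part that bears shoe_grip alone.

How it is judged:
By the outcome, as a careful person would: the job done as asked, in the order asked, and still so for the second after the job is handed in, with the robot touching nothing.
It also fails if it takes over 72 s, if anything falls off the work surface, if the arm or the gripper's body presses on something with over 40 N, if the wrist force passes 120 N, or if a joint passes its speed limit or range.

## Working session

There is one attempt and no reset: what is moved stays moved. The work goes in short steps, Python scripts to look and compute and a tool call to move; the robot and the scene stay as the last step left them, time stands still between calls to the robot, and variables do not carry over. Pictures are saved under pics/ and viewed, and the job is handed in when it is done.

Besides the shell and the picture viewer there is one more tool, called by a JSON object that holds its "name" and its "arguments", one argument or row to a line. jog_arm: Moves the arm, as the interface text tells. Its arguments: {"type":"object","properties":{"deltas":{"type":"array"},"squeeze":{"type":"number"}},"required":["deltas"]}

```bash
mkdir -p pics; ls
python3 - <<'E'
from workcell import r, vision
import cv2, numpy as np
s=r.sense()
for k,v in s.items(): print(k,np.round(v,3).tolist())
for c in ["scene","top","wrist"]:
    im=vision.camera(c); cv2.imwrite(f"pics/a_{c}.png",im[:,:,::-1])
    i=vision.camera_info(c); print(c,np.round(i["K"],2).tolist(),np.round(i["world_to_cam"],4).tolist(), [k for k in i])
E
```

```text
pics
clock 0.0
q [-1.498, 0.159, 1.598, -0.0, 1.386, -0.21]
joint_velocities [-0.002, 0.001, -0.001, -0.0, -0.001, -0.0]
joint_efforts [0.001, -38.557, -32.21, 0.07, 0.038, -0.0]
ee_pos [0.16, -0.552, 0.233]
eef_rot [[-0.96, -0.0, 0.279], [-0.279, 0.002, -0.96], [-0.0, -1.0, -0.002]]
contact_force [-0.87, -0.345, 0.151]
ft_torque [0.001, -0.039, -0.008]
grip_width 1.002
scene [[389.65, 0.0, 255.24], [0.0, 389.65, 197.86], [0.0, 0.0, 1.0]] [[0.7832, 0.6216, 0.0103, -0.394], [-0.4256, 0.524, 0.7377, 0.1096], [0.4532, -0.5822, 0.675, -1.1729], [0.0, 0.0, 0.0, 1.0]] ['K', 'world_to_cam']
top [[470.41, 0.0, 253.47], [0.0, 470.41, 194.17], [0.0, 0.0, 1.0]] [[0.0112, -0.9996, 0.0271, -0.0152], [0.9894, 0.015, 0.1447, -0.516], [-0.1451, 0.0252, 0.9891, -1.1555], [0.0, 0.0, 0.0, 1.0]] ['K', 'world_to_cam']
wrist [[297.32, 0.0, 260.24], [0.0, 297.32, 196.22], [0.0, 0.0, 1.0]] [[0.2784, -0.9605, -0.0006, -0.5742], [0.919, 0.2666, -0.2903, 0.0317], [0.279, 0.0803, 0.9569, -0.3916], [0.0, 0.0, 0.0, 1.0]] ['K', 'world_to_cam']
```

View pics/a_scene.png

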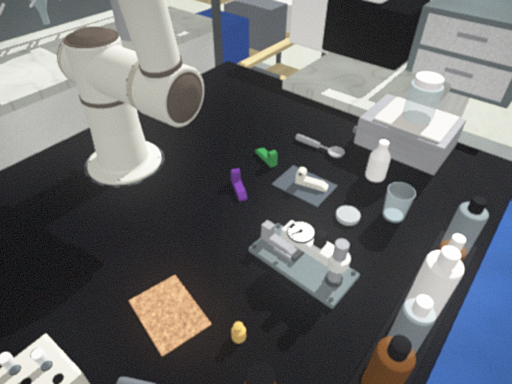

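View pics/a_top.png

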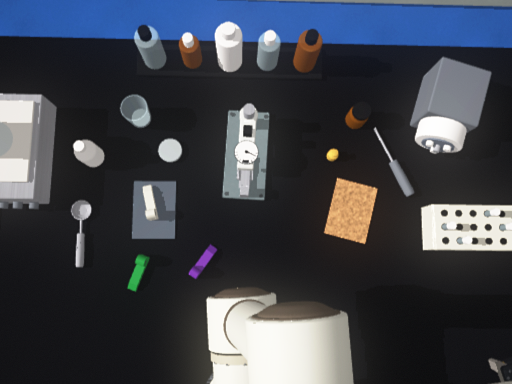

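View pics/a_wrist.png

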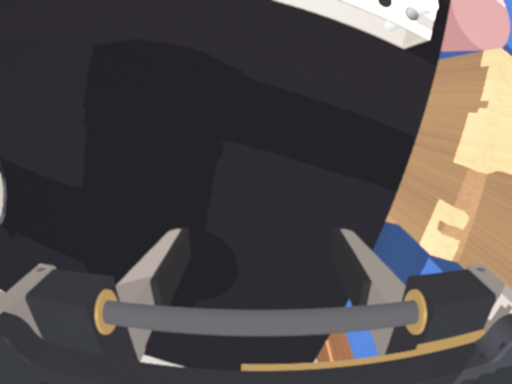

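```bash
cat > h.py <<'E'
from workcell import r, vision
import cv2, numpy as np
def ray(cam,row,col,info=None):
    i=info or vision.camera_info(cam); K=np.array(i["K"]); T=np.array(i["world_to_cam"])
    x=(col-K[0,2])/K[0,0]; y=(row-K[1,2])/K[1,1]
    if cam=="wrist":
        t=np.hypot(x,y); s=np.sin(t)/t if t>1e-9 else 1; d=np.array([x*s,-y*s,-np.cos(t)])
    else: d=np.array([x,-y,-1.])
    R=T[:3,:3]; return -R.T@T[:3,3], R.T@d
def at_z(cam,row,col,z,info=None):
    o,d=ray(cam,row,col,info); return o+d*(z-o[2])/d[2]
def proj(cam,P,info=None):
    i=info or vision.camera_info(cam); K=np.array(i["K"]); T=np.array(i["world_to_cam"])
    p=T[:3,:3]@np.asarray(P,float)+T[:3,3]; x,y,z=p[0],-p[1],-p[2]
    if cam=="wrist":
        t=np.arctan2(np.hypot(x,y),z); n=np.hypot(x,y); return K[1,2]+K[1,1]*t*y/n, K[0,2]+K[0,0]*t*x/n
    return K[1,2]+K[1,1]*y/z, K[0,2]+K[0,0]*x/z
def shot(cam,name,box=None,scale=1):
    im=vision.camera(cam)
    if box: im=im[box[0]:box[1],box[2]:box[3]]
    cv2.imwrite(f"pics/{name}.png",cv2.resize(im[:,:,::-1],None,fx=scale,fy=scale,interpolation=cv2.INTER_CUBIC))
E
python3 - <<'E'
from h import *
im=cv2.imread("pics/a_top.png")
cv2.imwrite("pics/b1.png",cv2.resize(im[95:210,200:290],None,fx=5,fy=5,interpolation=cv2.INTER_CUBIC))
cv2.imwrite("pics/b2.png",cv2.resize(im[170:300,120:230],None,fx=4.5,fy=4.5,interpolation=cv2.INTER_CUBIC))
for n in ["stand","dial","knob","master_grip","shoe_grip","rest","tile"]:
    for d in vision.silhouettes("top",n):
        m=d["mask"]; rect=cv2.minAreaRect(np.argwhere(m)[:,::-1].astype(np.float32))
        print(n,round(d["p"],2),np.round(d["centre"],1),m.sum(),np.round(cv2.boxPoints(rect),1).tolist())
E
```

```text
stand 0.57 [153.4 244.9] 3631 [[221.10000610351562, 197.6999969482422], [227.39999389648438, 102.4000015258789], [271.0, 105.30000305175781], [264.6000061035156, 200.60000610351562]]
dial 0.76 [144.6 242.3] 998 [[234.0, 111.0], [258.0, 111.0], [258.0, 170.0], [234.0, 170.0]]
knob 0.63 [146.7 245.9] 981 [[234.0, 112.0], [258.0, 112.0], [258.0, 170.0], [234.0, 170.0]]
master_grip 0.54 [180.9 243.3] 200 [[241.0, 171.0], [249.0, 171.0], [249.0, 197.0], [241.0, 197.0]]
master_grip 0.31 [209.1 351.4] 2406 [[322.29998779296875, 232.6999969482422], [336.70001220703125, 177.5], [378.8999938964844, 188.5], [364.5, 243.6999969482422]]
shoe_grip 0.69 [204.7 149.2] 326 [[140.6999969482422, 188.0], [151.60000610351562, 186.0], [157.6999969482422, 218.6999969482422], [146.89999389648438, 220.8000030517578]]
shoe_grip 0.58 [268.9 140.5] 345 [[124.5999984741211, 286.29998779296875], [138.3000030517578, 253.39999389648438], [148.89999389648438, 257.79998779296875], [135.1999969482422, 290.70001220703125]]
shoe_grip 0.56 [264.5 201.7] 338 [[187.5, 273.29998779296875], [209.8000030517578, 244.3000030517
[... 196 characters left out ...]
2], [377.70001220703125, 186.89999389648438], [364.79998779296875, 243.60000610351562]]
rest 0.48 [185.7 241.8] 232 [[239.39999389648438, 196.89999389648438], [240.8000030517578, 170.60000610351562], [249.3000030517578, 171.10000610351562], [247.89999389648438, 197.39999389648438]]
tile 0.66 [211.  155.9] 2149 [[132.0, 181.0], [176.0, 181.0], [176.0, 238.0], [132.0, 238.0]]
tile 0.6 [153.7 246.7] 3462 [[222.10000610351562, 198.1999969482422], [226.89999389648438, 102.80000305175781], [270.0, 105.0], [265.20001220703125, 200.3000030517578]]
tile 0.59 [145.4 246.1] 1036 [[232.5, 169.8000030517578], [234.0, 109.5], [258.1000061035156, 110.0999984741211], [256.6000061035156, 170.39999389648438]]
```

View pics/b1.png

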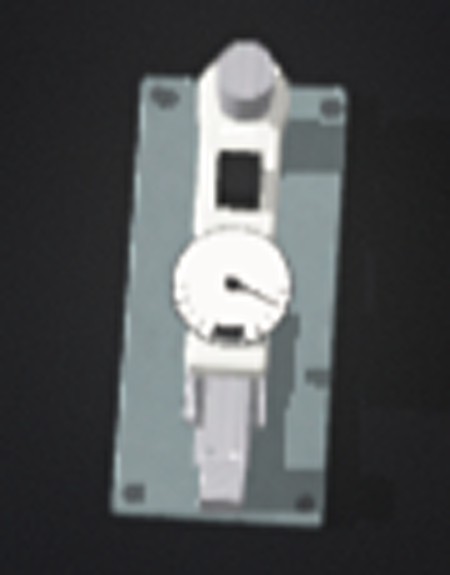

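View pics/b2.png

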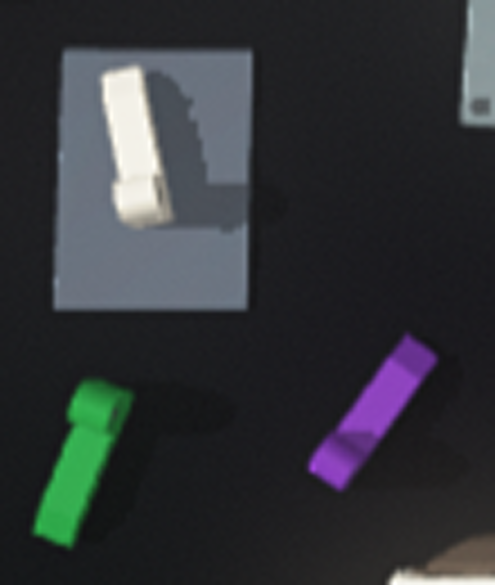

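Run:
```python
from h import *
from scipy.optimize import least_squares
def fit(px,model,z):
    P=np.array([at_z("top",b,a,z)[:2] for a,b in px]); M=np.array(model)
    f=lambda v:(M@np.array([[np.cos(v[2]),np.sin(v[2])],[-np.sin(v[2]),np.cos(v[2])]])+v[:2]-P).ravel()
    s=least_squares(f,[*P.mean(0),0]); print(np.round(P,4).tolist()); print(np.round(s.x,4),'res',np.round(s.fun,4)); return s.x
c=lambda a,b,x0,y0,s:(x0+a/s-.4,y0+b/s-.4)
st=fit([c(*p,200,95,5) for p in [(142,75),(347,88),(322,525),(112,513)]],[(.16,.055),(.16,-.055),(-.075,-.055),(-.075,.055)],.014)
ti=fit([c(*p,120,170,4.5) for p in [(63,48),(253,50),(247,310),(53,309)]],[(.075,.055),(.075,-.055),(-.075,-.055),(-.075,.055)],.004)
print("mat",[np.round(at_z("top",211.2,349.9,.004),4)], [np.round(at_z("top",b,a,.004),3)[:2].tolist() for a,b in [(323.7,234.3),(336.6,177.6),(377.7,186.9),(364.8,243.6)]])
# overlay
im=cv2.imread("pics/a_top.png"); sc=cv2.imread("pics/a_scene.png")
def W(p): 
    a=st[2]; return [st[0]+np.cos(a)*p[0]-np.sin(a)*p[1], st[1]+np.sin(a)*p[0]+np.cos(a)*p[1], p[2]]
pts=dict(knobtop=(.059,0,.137),knob2=(.065,0,.137),dial=(.028,0,.103),mg=(-.056,0,.060),c1=(-.075,.055,.014),c2=(-.075,-.055,.014),c3=(.16,-.055,.014))
for s,cam,nm in ((im,"top","c_top"),(sc,"scene","c_scene")):
    s=cv2.resize(s,None,fx=4,fy=4,interpolation=cv2.INTER_CUBIC)
    for k,p in pts.items():
        rr,cc=proj(cam,W(p)); cv2.circle(s,(int(4*cc+2),int(4*rr+2)),3,(0,0,255),-1)
    s=s[380:840,800:1200] if cam=="top" else s[820:1260,960:1480]
    cv2.imwrite(f"pics/{nm}.png",s)
print(np.round(W((.028,0,.1)),4))
```

```text
[[0.7454, 0.0611], [0.7404, -0.0478], [0.5059, -0.0364], [0.5105, 0.0721]]
[ 0.5831  0.0143 -0.0471] res [ 0.0001  0.0005 -0.0001 -0.0004 -0.0003 -0.0008  0.0003  0.0006]
[[0.5529, 0.3032], [0.5535, 0.1937], [0.4033, 0.1919], [0.4025, 0.3016]]
[0.4781 0.2476 0.0096] res [-0.0004  0.0001  0.0001 -0.0004  0.0003  0.      0.0001  0.0003]
mat [array([ 0.48  , -0.2615,  0.004 ])] [[0.419, -0.192], [0.569, -0.228], [0.545, -0.336], [0.396, -0.299]]
[0.6111 0.013  0.1   ]
```

View pics/c_top.png

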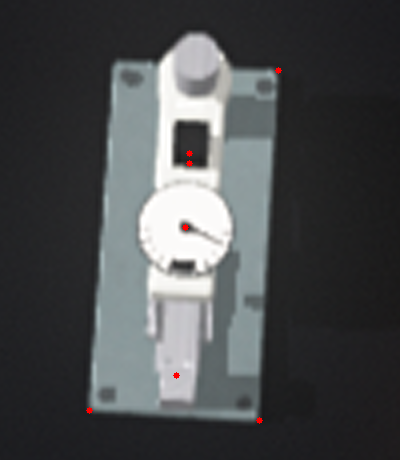

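View pics/c_scene.png

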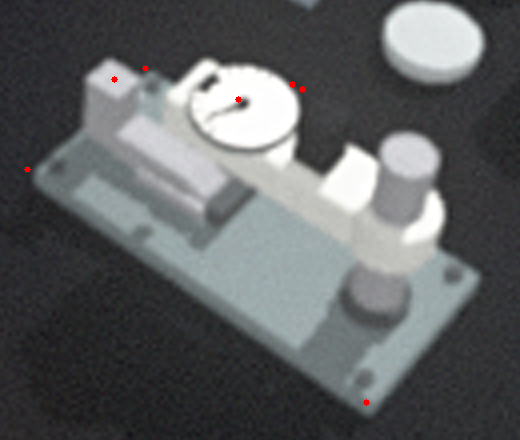

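Run:
```python
from h import *
st=(.5831,.0143,-.0471)
def inv(P): d=np.array(P[:2])-st[:2]; a=st[2]; return np.round([np.cos(a)*d[0]+np.sin(a)*d[1],-np.sin(a)*d[0]+np.cos(a)*d[1]],4)
for (a,b,z) in [(191,121,.137),(174,122,.137),(208,122,.137),(174,167,.103),(208,167,.103),(191,167,.103),(191,161,.137),(185,226,.103)]:
    print((a,b,z),inv(at_z("top",95+b/4-.4,200+a/4-.4,z)))
i=np.array(vision.camera_info("scene")["world_to_cam"]); print(-i[:3,:3].T@i[:3,3])
```

```text
(191, 121, 0.137) [0.0846 0.0002]
(174, 122, 0.137) [0.0834 0.0102]
(208, 122, 0.137) [ 0.0847 -0.0099]
(174, 167, 0.103) [0.0653 0.0089]
(208, 167, 0.103) [ 0.0666 -0.0117]
(191, 167, 0.103) [ 0.0659 -0.0014]
(191, 161, 0.137) [ 0.0603 -0.0013]
(185, 226, 0.103) [0.0289 0.    ]
[ 0.88685175 -0.49531871  0.71489258]
```

```bash
cat >> h.py <<'E'
from scipy.spatial.transform import Rotation as Ro
import json
ST=(.5831,.0143,-.0471)
def W(x,y,z):
    a=ST[2]; return np.array([ST[0]+np.cos(a)*x-np.sin(a)*y, ST[1]+np.sin(a)*x+np.cos(a)*y, z])
def Rh(h): # tool x at heading h, y down
    x=np.array([np.cos(h),np.sin(h),0]); y=np.array([0,0,-1.]); return np.c_[x,y,np.cross(x,y)]
def plan(p,h,n=5,vmax=1.0,wmax=1.0,nrows=None):
    s=r.sense(); P=np.array(s["ee_pos"]); R=np.array(s["eef_rot"]); T=Rh(h); rows=[]
    for k in range(n):
        d=R.T@(np.array(p)-P)/.05; w=Ro.from_matrix(R.T@T).as_rotvec(degrees=True)/6
        if abs(w[1])>28 and w[1]>0: w=w*(-(60-abs(w[1]))/abs(w[1]))
        L=np.linalg.norm(d); 
        if L>vmax: d*=vmax/L
        M=np.abs(w).max()
        if M>wmax: w*=wmax/M
        d=np.round(d,2); w=np.round(w,2)
        rows.append({a:float(b) for a,b in zip(["dx","dy","dz","wx","wy","wz"],[*d,*w]) if b!=0})
        P=P+R@d*.05; R=R@Ro.from_rotvec(w*6,degrees=True).as_matrix()
    print("t",round(s["clock"],2),"pos",np.round(s["ee_pos"],4),"F",np.round(s["contact_force"],1),"g",round(s["grip_width"],3))
    print(json.dumps(rows)); print("end",np.round(P,4),"hd",round(np.arctan2(R[1,0],R[0,0]),3))
E
python3 - <<'E'
from h import *
print(W(.075,0,.2)); plan(W(.075,0,.2),ST[2],30)
E
```

```text
[0.65801683 0.01076881 0.2       ]
t 0.5 pos [ 0.1604 -0.5521  0.2336] F [ 0.8 -0.9 -0.1] g 0.996
[{"dx": -0.84, "dy": 0.04, "dz": -0.53, "wy": -1.0}, {"dx": -0.9, "dy": 0.04, "dz": -0.44, "wy": -1.0}, {"dx": -0.94, "dy": 0.05, "dz": -0.35, "wy": -1.0}, {"dx": -0.97, "dy": 0.05, "dz": -0.25, "wy": -1.0}, {"dx": -0.99, "dy": 0.04, "dz": -0.14, "wy": -1.0}, {"dx": -1.0, "dy": 0.05, "dz": -0.04, "wy": -1.0}, {"dx": -1.0, "dy": 0.04, "dz": 0.06, "wy": -1.0}, {"dx": -0.98, "dy": 0.05, "dz": 0.17, "wy": -1.0}, {"dx": -0.96, "dy": 0.04, "dz": 0.27, "wy": -1.0}, {"dx": -0.93, "dy": 0.05, "dz": 0.37, "wy": -1.0}, {"dx": -0.89, "dy": 0.04, "dz": 0.46, "wy": -1.0}, {"dx": -0.83, "dy": 0.05, "dz": 0.55, "wy": -1.0}, {"dx": -0.77, "dy": 0.04, "dz": 0.64, "wy": -1.0}, {"dx": -0.7, "dy": 0.05, "dz": 0.72, "wy": -1.0}, {"dx": -0.62, "dy": 0.04, "dz": 0.78, "wy": -1.0}, {"dx": -0.02, "dz": 0.03, "wy": -1.0}, {"wy": -1.0}, {"wy": -1.0}, {"wy": -1.0}, {"wy": -1.0}, {"wy": -1.0}, {"wy": -1.0}, {"wy": -1.0}, {"wy": -1.0}, {"wy": -1.0}, {"wy": -1.0}, {"wy": -0.85}, {}, {}, {}]
end [0.6581 0.011  0.2001] hd -0.047
```

The crops show three possible shoes: the pale one on the grey tile at (149,204), green at (140,269) and purple at (202,264). I pick the pale one, and crop b2 confirms it: round-topped upright towards the robot, nose away. The master is the steel L-block under the plunger at (243,181). The mat is at (350,211). The needle is at about -1.2.

{"name": "jog_arm", "arguments": {
  "deltas": [
    {"dx":-0.84,"dz":-0.53,"wy":-1},
    {"dx":-0.9,"dz":-0.44,"wy":-1},
    {"dx":-0.94,"dz":-0.35,"wy":-1},
    {"dx":-0.97,"dz":-0.25,"wy":-1},
    {"dx":-0.99,"dz":-0.14,"wy":-1}
  ]
}}

```text
invalid input at $.deltas[0]: expected keys gripper, dx, dy, dz, wx, wy, wz
```

{"name": "jog_arm", "arguments": {
  "deltas": [
    {"dx":-1,"dz":-0.04,"wy":-1},
    {"dx":-1,"dz":0.06,"wy":-1},
    {"dx":-0.98,"dz":0.17,"wy":-1},
    {"dx":-0.96,"dz":0.27,"wy":-1},
    {"dx":-0.93,"dz":0.37,"wy":-1}
  ]
}}

```text
invalid input at $.deltas[0]: expected keys gripper, dx, dy, dz, wx, wy, wz
```

Run:
```python
from h import *
plan(W(.075,0,.2),ST[2],20)
```

```text
t 0.5 pos [ 0.1604 -0.5521  0.2336] F [ 0.8 -0.9 -0.1] g 0.996
[{"dx": -0.84, "dy": 0.04, "dz": -0.53, "wy": -1.0}, {"dx": -0.9, "dy": 0.04, "dz": -0.44, "wy": -1.0}, {"dx": -0.94, "dy": 0.05, "dz": -0.35, "wy": -1.0}, {"dx": -0.97, "dy": 0.05, "dz": -0.25, "wy": -1.0}, {"dx": -0.99, "dy": 0.04, "dz": -0.14, "wy": -1.0}, {"dx": -1.0, "dy": 0.05, "dz": -0.04, "wy": -1.0}, {"dx": -1.0, "dy": 0.04, "dz": 0.06, "wy": -1.0}, {"dx": -0.98, "dy": 0.05, "dz": 0.17, "wy": -1.0}, {"dx": -0.96, "dy": 0.04, "dz": 0.27, "wy": -1.0}, {"dx": -0.93, "dy": 0.05, "dz": 0.37, "wy": -1.0}, {"dx": -0.89, "dy": 0.04, "dz": 0.46, "wy": -1.0}, {"dx": -0.83, "dy": 0.05, "dz": 0.55, "wy": -1.0}, {"dx": -0.77, "dy": 0.04, "dz": 0.64, "wy": -1.0}, {"dx": -0.7, "dy": 0.05, "dz": 0.72, "wy": -1.0}, {"dx": -0.62, "dy": 0.04, "dz": 0.78, "wy": -1.0}, {"dx": -0.02, "dz": 0.03, "wy": -1.0}, {"wy": -1.0}, {"wy": -1.0}, {"wy": -1.0}, {"wy": -1.0}]
end [0.6581 0.011  0.2001] hd -0.764
```

All keys are required.

{"name": "jog_arm", "arguments": {
  "deltas": [
    {"gripper":1,"dx":-0.84,"dy":0,"dz":-0.53,"wx":0,"wy":-1,"wz":0},
    {"gripper":1,"dx":-0.9,"dy":0,"dz":-0.44,"wx":0,"wy":-1,"wz":0},
    {"gripper":1,"dx":-0.94,"dy":0,"dz":-0.35,"wx":0,"wy":-1,"wz":0},
    {"gripper":1,"dx":-0.97,"dy":0,"dz":-0.25,"wx":0,"wy":-1,"wz":0},
    {"gripper":1,"dx":-0.99,"dy":0,"dz":-0.14,"wx":0,"wy":-1,"wz":0}
  ]
}}

```text
clock: 1.12
ee_pos: [0.3278, -0.3616, 0.2338]
eef_rot: [[-0.685, 0.001, 0.729], [-0.729, -0.002, -0.685], [0.001, -1.0, 0.002]]
contact_force: [-0.0, -0.8, 0.1]
grip_width: 1.0
```

```bash
sed -i 's/rows.append(.*/rows.append(dict(gripper=G,**{a:(int(b) if b==int(b) else float(b)) for a,b in zip(["dx","dy","dz","wx","wy","wz"],[*d,*w])}))/; s/nrows=None/G=1/' h.py
python3 - <<'E'
from h import *
plan(W(.075,0,.2),ST[2],25)
E
```

```text
t 1.12 pos [ 0.3278 -0.3616  0.2338] F [-0.  -0.8  0.1] g 1.0
[{"gripper": 1, "dx": -1, "dy": 0.07, "dz": -0.03, "wx": 0, "wy": -1, "wz": 0}, {"gripper": 1, "dx": -0.99, "dy": 0.07, "dz": 0.08, "wx": 0, "wy": -1, "wz": 0}, {"gripper": 1, "dx": -0.98, "dy": 0.07, "dz": 0.18, "wx": 0, "wy": -1, "wz": 0}, {"gripper": 1, "dx": -0.96, "dy": 0.07, "dz": 0.28, "wx": 0, "wy": -1, "wz": 0}, {"gripper": 1, "dx": -0.92, "dy": 0.06, "dz": 0.38, "wx": 0, "wy": -1, "wz": 0}, {"gripper": 1, "dx": -0.88, "dy": 0.07, "dz": 0.47, "wx": 0, "wy": -1, "wz": 0}, {"gripper": 1, "dx": -0.82, "dy": 0.06, "dz": 0.56, "wx": 0, "wy": -1, "wz": 0}, {"gripper": 1, "dx": -0.76, "dy": 0.07, "dz": 0.65, "wx": 0, "wy": -1, "wz": 0}, {"gripper": 1, "dx": -0.69, "dy": 0.06, "dz": 0.72, "wx": 0, "wy": -1, "wz": 0}, {"gripper": 1, "dx": -0.6, "dy": 0.07, "dz": 0.78, "wx": 0, "wy": -1, "wz": 0}, {"gripper": 1, "dx": 0, "dy": 0, "dz": 0, "wx": 0, "wy": -1, "wz": 0}, {"gripper": 1, "dx": 0, "dy": 0, "dz": 0, "wx": 0, "wy": -1, "wz": 0}, {"gripper": 1, "dx": 0, "dy": 0, "dz": 0, "wx": 0, "wy": -1, "wz": 0}, {"gripper": 1, "d
[... 180 characters left out ...]
: -1, "wz": 0}, {"gripper": 1, "dx": 0, "dy": 0, "dz": 0, "wx": 0, "wy": -1, "wz": 0}, {"gripper": 1, "dx": 0, "dy": 0, "dz": 0, "wx": 0, "wy": -1, "wz": 0}, {"gripper": 1, "dx": 0, "dy": 0, "dz": 0, "wx": 0, "wy": -1, "wz": 0}, {"gripper": 1, "dx": 0, "dy": 0, "dz": 0, "wx": 0.01, "wy": -1, "wz": 0}, {"gripper": 1, "dx": 0, "dy": 0, "dz": 0, "wx": 0.01, "wy": -1, "wz": 0.01}, {"gripper": 1, "dx": 0, "dy": 0, "dz": 0, "wx": 0, "wy": -0.75, "wz": 0}, {"gripper": 1, "dx": 0, "dy": 0, "dz": 0, "wx": 0, "wy": 0, "wz": 0}, {"gripper": 1, "dx": 0, "dy": 0, "dz": 0, "wx": 0, "wy": 0, "wz": 0}, {"gripper": 1, "dx": 0, "dy": 0, "dz": 0, "wx": 0, "wy": 0, "wz": 0}]
end [0.6582 0.0108 0.1999] hd -0.047
```

{"name": "jog_arm", "arguments": {
  "deltas": [
    {"gripper":1,"dx":-1,"dy":0,"dz":-0.03,"wx":0,"wy":-1,"wz":0},
    {"gripper":1,"dx":-0.99,"dy":0,"dz":0.08,"wx":0,"wy":-1,"wz":0},
    {"gripper":1,"dx":-0.98,"dy":0,"dz":0.18,"wx":0,"wy":-1,"wz":0},
    {"gripper":1,"dx":-0.96,"dy":0,"dz":0.28,"wx":0,"wy":-1,"wz":0},
    {"gripper":1,"dx":-0.92,"dy":0,"dz":0.38,"wx":0,"wy":-1,"wz":0}
  ]
}}

```text
clock: 1.75
ee_pos: [0.497, -0.1674, 0.2349]
eef_rot: [[-0.212, 0.004, 0.977], [-0.977, -0.005, -0.212], [0.004, -1.0, 0.005]]
contact_force: [-0.4, -0.6, -0.4]
grip_width: 1.0
```

{"name": "jog_arm", "arguments": {
  "deltas": [
    {"gripper":1,"dx":-0.6,"dy":0,"dz":0.3,"wx":0,"wy":-1,"wz":0},
    {"gripper":1,"dx":-0.6,"dy":0,"dz":0.4,"wx":0,"wy":-1,"wz":0},
    {"gripper":1,"dx":-0.6,"dy":0,"dz":0.5,"wx":0,"wy":-1,"wz":0},
    {"gripper":1,"dx":-0.5,"dy":0,"dz":0.5,"wx":0,"wy":-1,"wz":0},
    {"gripper":1,"dx":-0.4,"dy":0,"dz":0.6,"wx":0,"wy":-1,"wz":0}
  ]
}}

```text
clock: 2.38
ee_pos: [0.617, -0.0232, 0.2352]
eef_rot: [[0.324, 0.005, 0.946], [-0.946, -0.006, 0.325], [0.007, -1.0, 0.003]]
contact_force: [0.5, 0.5, -0.3]
grip_width: 1.0
```

Run:
```python
from h import *
plan(W(.075,0,.215),ST[2],15,.5)
```

```text
t 2.38 pos [ 0.617  -0.0232  0.2352] F [ 0.5  0.5 -0.3] g 1.0
[{"gripper": 1, "dx": -0.17, "dy": 0.18, "dz": 0.44, "wx": 0, "wy": -1, "wz": 0.01}, {"gripper": 1, "dx": -0.12, "dy": 0.18, "dz": 0.45, "wx": 0, "wy": -1, "wz": 0.01}, {"gripper": 1, "dx": -0.02, "dy": 0.04, "dz": 0.13, "wx": 0, "wy": -1, "wz": 0.01}, {"gripper": 1, "dx": 0, "dy": 0, "dz": 0, "wx": 0, "wy": -1, "wz": 0.01}, {"gripper": 1, "dx": 0, "dy": 0, "dz": 0, "wx": 0, "wy": -1, "wz": 0}, {"gripper": 1, "dx": 0, "dy": 0, "dz": 0, "wx": 0, "wy": -1, "wz": 0.01}, {"gripper": 1, "dx": 0, "dy": 0, "dz": 0, "wx": 0, "wy": -1, "wz": 0}, {"gripper": 1, "dx": 0, "dy": 0, "dz": 0, "wx": 0, "wy": -1, "wz": 0.01}, {"gripper": 1, "dx": 0, "dy": 0, "dz": 0, "wx": 0, "wy": -1, "wz": 0}, {"gripper": 1, "dx": 0, "dy": 0, "dz": 0, "wx": 0, "wy": -1, "wz": 0.01}, {"gripper": 1, "dx": 0, "dy": 0, "dz": 0, "wx": 0, "wy": -1, "wz": 0}, {"gripper": 1, "dx": 0, "dy": 0, "dz": 0, "wx": 0.01, "wy": -0.39, "wz": 0}, {"gripper": 1, "dx": 0, "dy": 0, "dz": 0, "wx": 0, "wy": 0, "wz": 0}, {"gripper": 1, "dx": 0, "dy": 0, "dz": 0, "wx": 0, "wy": 0, "wz": 0}, {"gripper": 1, "dx": 0, "dy": 0, "dz": 0, "wx": 0, "wy": 0, "wz": 0}]
end [0.658  0.011  0.2152] hd -0.048
```

{"name": "jog_arm", "arguments": {
  "deltas": [
    {"gripper":1,"dx":-0.17,"dy":0.18,"dz":0.44,"wx":0,"wy":-1,"wz":0},
    {"gripper":1,"dx":-0.12,"dy":0.18,"dz":0.45,"wx":0,"wy":-1,"wz":0},
    {"gripper":1,"dx":-0.02,"dy":0.04,"dz":0.13,"wx":0,"wy":-1,"wz":0},
    {"gripper":1,"dx":0,"dy":0,"dz":0,"wx":0,"wy":-1,"wz":0},
    {"gripper":1,"dx":0,"dy":0,"dz":0,"wx":0,"wy":-1,"wz":0}
  ]
}}

```text
clock: 3.0
ee_pos: [0.6606, 0.0152, 0.2138]
eef_rot: [[0.768, 0.005, 0.64], [-0.64, -0.005, 0.768], [0.007, -1.0, -0.001]]
contact_force: [0.4, -0.3, 0.9]
grip_width: 1.0
```

{"name": "jog_arm", "arguments": {
  "deltas": [
    {"gripper":1,"dx":0,"dy":0,"dz":0,"wx":0,"wy":-1,"wz":0},
    {"gripper":1,"dx":0,"dy":0,"dz":0,"wx":0,"wy":-1,"wz":0},
    {"gripper":1,"dx":0,"dy":0,"dz":0,"wx":0,"wy":-1,"wz":0},
    {"gripper":1,"dx":0,"dy":0,"dz":0,"wx":0,"wy":-1,"wz":0},
    {"gripper":1,"dx":0,"dy":0,"dz":0,"wx":0,"wy":-1,"wz":0}
  ]
}}

```text
clock: 3.62
ee_pos: [0.6606, 0.0154, 0.2132]
eef_rot: [[0.988, 0.004, 0.152], [-0.152, -0.005, 0.988], [0.005, -1.0, -0.004]]
contact_force: [0.2, -0.3, 0.6]
grip_width: 0.996
```

Run:
```python
from h import *
plan(W(.075,0,.128),ST[2],6,.5)
shot("wrist","d1",None,1.5); shot("top","d2",(60,320,100,400),2.5)
i=vision.camera_info("wrist")
for p in [(.064,.011,.137),(.064,-.011,.137),(.028,0,.103),(.086,.011,.137)]: print(np.round(1.5*np.array(proj("wrist",W(*p),i)),0))
```

```text
t 3.62 pos [0.6606 0.0154 0.2132] F [ 0.2 -0.3  0.6] g 0.996
[{"gripper": 1, "dx": -0.01, "dy": 0.5, "dz": -0.03, "wx": 0.04, "wy": -1, "wz": 0.05}, {"gripper": 1, "dx": -0.01, "dy": 0.5, "dz": -0.03, "wx": 0, "wy": -0.01, "wz": 0}, {"gripper": 1, "dx": -0.02, "dy": 0.5, "dz": -0.02, "wx": 0, "wy": 0, "wz": 0}, {"gripper": 1, "dx": -0.01, "dy": 0.2, "dz": -0.01, "wx": 0, "wy": 0, "wz": 0}, {"gripper": 1, "dx": 0, "dy": 0, "dz": 0, "wx": 0, "wy": 0, "wz": 0}, {"gripper": 1, "dx": 0, "dy": 0, "dz": 0, "wx": 0, "wy": 0, "wz": 0}]
end [0.6578 0.0109 0.1282] hd -0.047
[292. 399.]
[296. 358.]
[219. 374.]
[330. 404.]
```

View pics/d1.png

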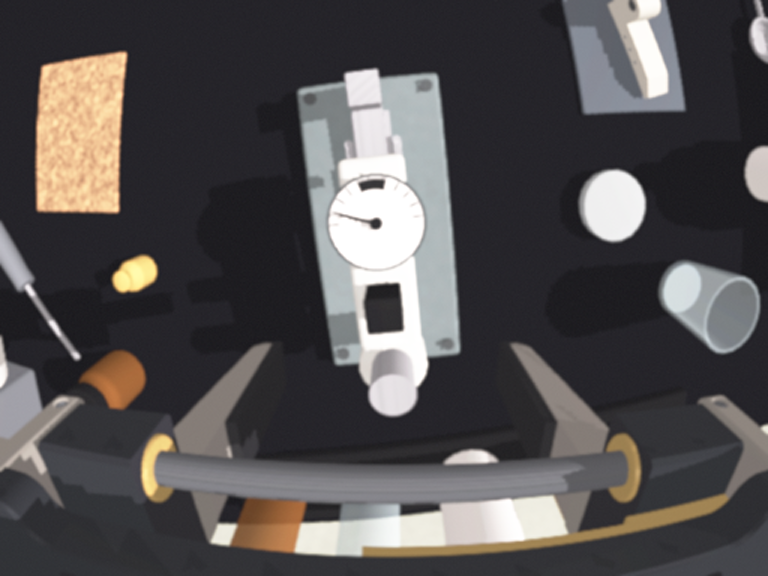

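View pics/d2.png

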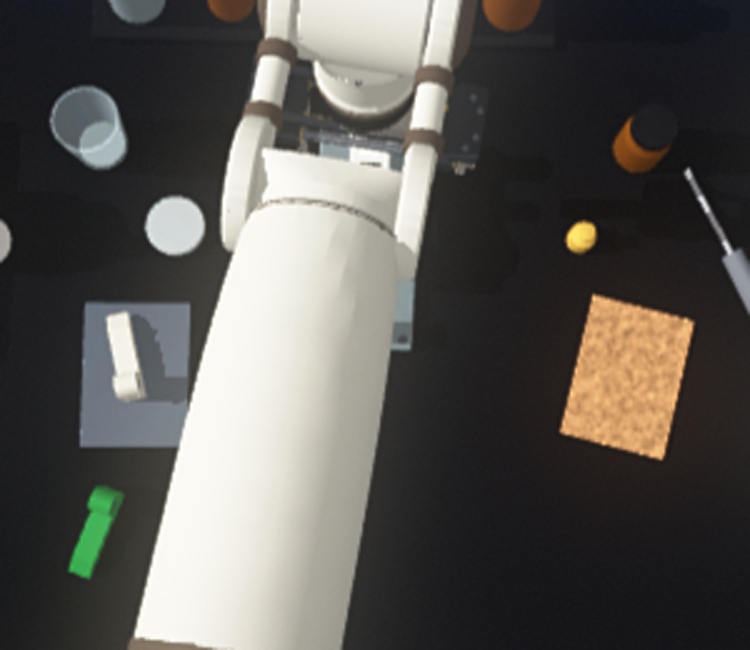

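{"name": "jog_arm", "arguments": {
  "deltas": [
    {"gripper":0.6,"dx":-0.01,"dy":0.5,"dz":-0.03,"wx":0.04,"wy":-1,"wz":0.05},
    {"gripper":0.6,"dx":-0.03,"dy":0.4,"dz":-0.03,"wx":0,"wy":0,"wz":0},
    {"gripper":0.6,"dx":0,"dy":0.2,"dz":0,"wx":0,"wy":0,"wz":0}
  ]
}}

```text
clock: 4.1
ee_pos: [0.6595, 0.0123, 0.1584]
eef_rot: [[0.998, 0.003, 0.055], [-0.055, -0.001, 0.998], [0.003, -1.0, -0.001]]
contact_force: [0.4, 0.4, 1.1]
grip_width: 0.698
```

Run:
```python
from h import *
plan(W(.075,0,.128),ST[2],3,.5)
i=vision.camera_info("wrist")
im=cv2.resize(vision.camera("wrist"),None,fx=1.5,fy=1.5)[:,:,::-1].copy()
def dot(p,c):
    a=1.5*np.array(proj("wrist",p,i)); cv2.circle(im,(int(a[1]),int(a[0])),2,c,-1)
for p in [(.064,.011,.137),(.064,-.011,.137),(.028,0,.103),(.086,.011,.137),(.086,-.011,.137),(.125,0,.134),(-.075,.055,.014),(-.075,-.055,.014),(-.056,0,.06)]: dot(W(*p),(0,0,255))
s=r.sense(); P=np.array(s["ee_pos"]);R=np.array(s["eef_rot"])
for z in (-.046,0,.046): dot(P+R[:,2]*z,(0,255,0))
cv2.imwrite("pics/d3.png",im)
```

```text
t 4.1 pos [0.6595 0.0123 0.1584] F [0.4 0.4 1.1] g 0.698
[{"gripper": 1, "dx": -0.02, "dy": 0.5, "dz": -0.03, "wx": 0.01, "wy": -0.07, "wz": 0.03}, {"gripper": 1, "dx": -0.01, "dy": 0.11, "dz": 0, "wx": 0, "wy": 0, "wz": 0}, {"gripper": 1, "dx": 0, "dy": 0, "dz": 0, "wx": 0, "wy": 0, "wz": 0}]
end [0.658  0.0108 0.1279] hd -0.047
```

View pics/d3.png

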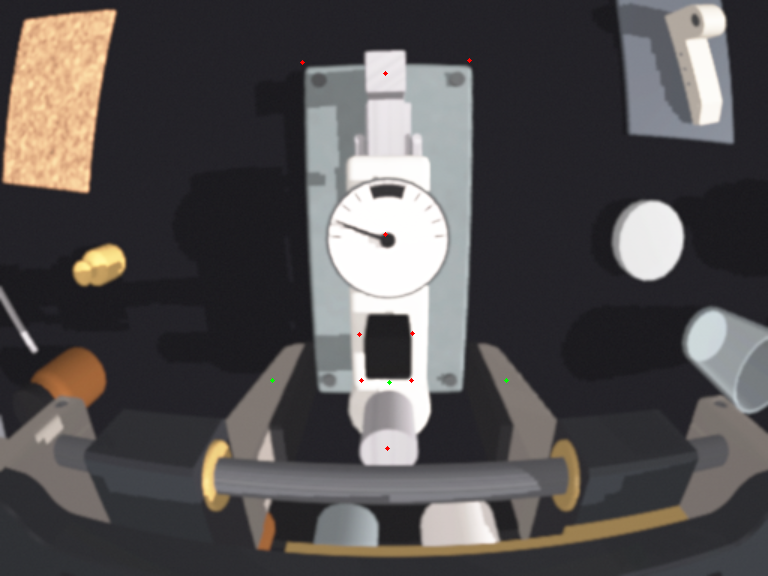

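Run:
```python
from h import *
i=vision.camera_info("wrist")
for z in (.085,.09,.095,.1,.105):
    a=at_z("wrist",238/1.5,328/1.5,z,i); b=at_z("wrist",238/1.5,449/1.5,z,i)
    u=at_z("wrist",178/1.5,388/1.5,z,i); v=at_z("wrist",298/1.5,388/1.5,z,i)
    k1=at_z("wrist",378/1.5,364/1.5,z+.034,i);k2=at_z("wrist",378/1.5,412/1.5,z+.034,i)
    print(z,np.linalg.norm(a-b),np.linalg.norm(u-v),np.linalg.norm(k1-k2),(k1+k2)/2)
```

```text
0.085 0.06152280043282112 0.062105615128692365 0.022837097212439775 [0.67587803 0.01057051 0.119     ]
0.09 0.060141868134685084 0.06071160105222866 0.022232167296432313 [0.67325714 0.01075067 0.124     ]
0.095 0.058760935836549046 0.05931758697576496 0.021627237380424862 [0.67063626 0.01093083 0.129     ]
0.1 0.057380003538412994 0.05792357289930126 0.0210223074644174 [0.66801537 0.01111098 0.134     ]
0.105 0.055999071240276956 0.056529558822837674 0.020417377548409946 [0.66539448 0.01129114 0.139     ]
```

{"name": "jog_arm", "arguments": {
  "deltas": [
    {"gripper":0.6,"dx":0.01,"dy":0.4,"dz":-0.02,"wx":0,"wy":0,"wz":0},
    {"gripper":0.6,"dx":0,"dy":0.3,"dz":0,"wx":0,"wy":0,"wz":0},
    {"gripper":0.6,"dx":0,"dy":0.1,"dz":0,"wx":0,"wy":0,"wz":0}
  ]
}}

```text
clock: 4.53
ee_pos: [0.6602, 0.0113, 0.1156]
eef_rot: [[0.998, 0.003, 0.056], [-0.056, -0.001, 0.998], [0.003, -1.0, -0.001]]
contact_force: [-0.3, 0.1, 0.2]
grip_width: 0.599
```

{"name": "jog_arm", "arguments": {
  "deltas": [
    {"gripper":0.1,"dx":0,"dy":0,"dz":0,"wx":0,"wy":0,"wz":0},
    {"gripper":0.1,"dx":0,"dy":0,"dz":0,"wx":0,"wy":0,"wz":0},
    {"gripper":0.1,"dx":0,"dy":0,"dz":0,"wx":0,"wy":0,"wz":0},
    {"gripper":0.1,"dx":0,"dy":0,"dz":0,"wx":0,"wy":0,"wz":0}
  ],
  "squeeze": 45
}}

```text
clock: 5.03
ee_pos: [0.6608, 0.011, 0.1164]
eef_rot: [[0.998, 0.004, 0.056], [-0.056, -0.002, 0.998], [0.004, -1.0, -0.001]]
contact_force: [0.8, -1.7, -2.4]
grip_width: 0.233
```

Run:
```python
from h import *
s=r.sense(); print(s["contact_force"],s["grip_width"],s["ee_pos"])
i=vision.camera_info("wrist")
shot("wrist","d4",None,1.5)
```

```text
[ 0.77165165 -1.68010285 -2.39761872] 0.23272971047684884 [0.66081308 0.01096364 0.11643301]
```

View pics/d4.png

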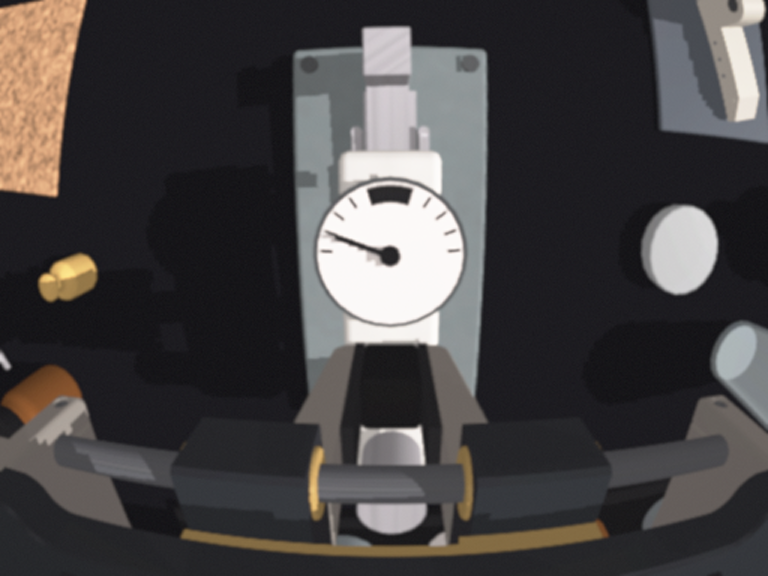

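{"name": "jog_arm", "arguments": {
  "deltas": [
    {"gripper":0.1,"dx":0,"dy":0.1,"dz":0,"wx":0,"wy":0,"wz":0},
    {"gripper":0.1,"dx":0,"dy":0.1,"dz":0,"wx":0,"wy":0,"wz":0}
  ]
}}

```text
clock: 5.32
ee_pos: [0.6609, 0.0109, 0.1096]
eef_rot: [[0.998, 0.004, 0.055], [-0.055, -0.002, 0.998], [0.004, -1.0, -0.001]]
contact_force: [-5.7, -0.2, 8.4]
grip_width: 0.237
```

```bash
cat > nd.py <<'E'
from h import *
import sys
s=r.sense(); print(np.round(s["clock"],2),np.round(s["contact_force"],1),s["grip_width"],np.round(s["ee_pos"],4))
i=vision.camera_info("wrist"); im=vision.camera("wrist")
z=s["ee_pos"][2]-.0245 if len(sys.argv)<3 else float(sys.argv[2])
# rectify dial: stand-frame patch around dial, 0.2mm/px
c=W(.028,0,z); n=161
o=np.zeros((n,n,2),np.float32)
for a in range(n):
    for b in range(n):
        rr,cc=proj("wrist",W(.028+(80-a)*.0004,(80-b)*.0004,z),i); o[a,b]=(cc,rr)
pt=cv2.remap(im,o[...,0],o[...,1],cv2.INTER_CUBIC)
g=cv2.cvtColor(pt,cv2.COLOR_RGB2GRAY).astype(float)
dk=cv2.resize(pt[:,:,::-1],None,fx=3,fy=3,interpolation=cv2.INTER_CUBIC); cv2.imwrite(f"pics/{sys.argv[1]}.png",dk)
E
python3 nd.py e1
```

```text
5.32 [-5.7 -0.2  8.4] 0.23664143581142097 [0.6609 0.0109 0.1096]
```

View pics/e1.png

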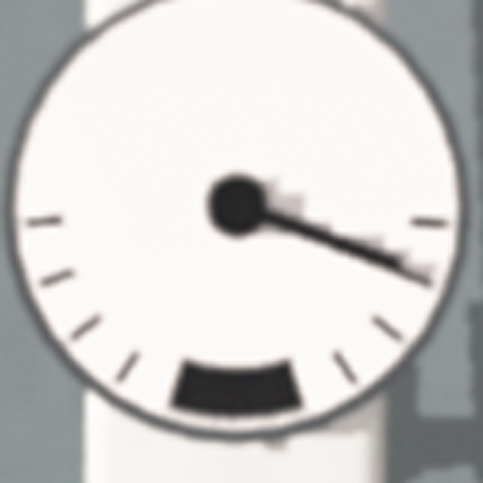

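{"name": "jog_arm", "arguments": {
  "deltas": [
    {"gripper":0.1,"dx":0,"dy":0.1,"dz":0,"wx":0,"wy":0,"wz":0}
  ]
}}

```text
clock: 5.5
ee_pos: [0.6609, 0.0109, 0.1059]
eef_rot: [[0.999, 0.004, 0.055], [-0.055, -0.002, 0.999], [0.004, -1.0, -0.001]]
contact_force: [-6.3, -0.3, 9.1]
grip_width: 0.236
```

```bash
python3 nd.py e2
```

```text
5.5 [-6.3 -0.3  9.1] 0.23640074919006449 [0.6609 0.0109 0.1059]
```

View pics/e2.png

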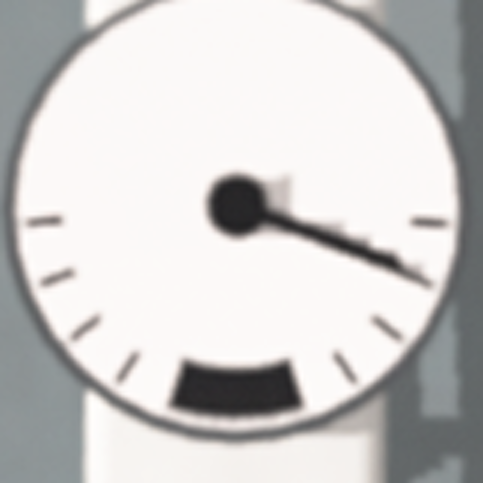

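{"name": "jog_arm", "arguments": {
  "deltas": [
    {"gripper":0.1,"dx":0,"dy":0.1,"dz":0,"wx":0,"wy":0,"wz":0}
  ]
}}

```text
clock: 5.68
ee_pos: [0.6609, 0.0109, 0.102]
eef_rot: [[0.999, 0.004, 0.054], [-0.054, -0.002, 0.999], [0.004, -1.0, -0.001]]
contact_force: [-5.4, -0.9, 8.8]
grip_width: 0.237
```

```bash
python3 nd.py e3
```

```text
5.68 [-5.4 -0.9  8.8] 0.23709436747375617 [0.6609 0.0109 0.102 ]
```

View pics/e3.png

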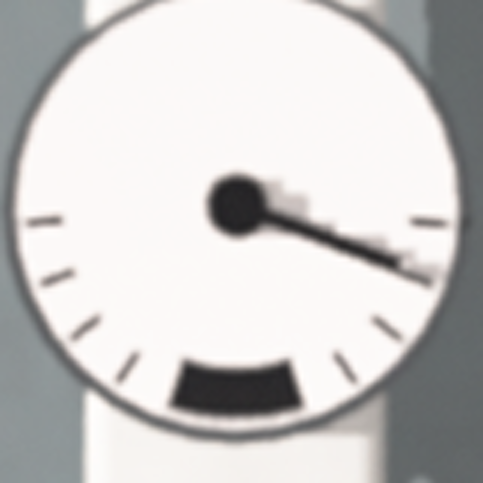

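{"name": "jog_arm", "arguments": {
  "deltas": [
    {"gripper":0.1,"dx":0,"dy":0.1,"dz":0,"wx":0,"wy":0,"wz":0}
  ]
}}

```text
clock: 5.85
ee_pos: [0.6609, 0.0109, 0.0984]
eef_rot: [[0.999, 0.003, 0.054], [-0.054, -0.002, 0.999], [0.004, -1.0, -0.002]]
contact_force: [-7.1, -1.0, 12.5]
grip_width: 0.236
```

```bash
python3 nd.py e4
```

```text
5.85 [-7.1 -1.  12.5] 0.23614922726465135 [0.6609 0.0109 0.0984]
```

View pics/e4.png

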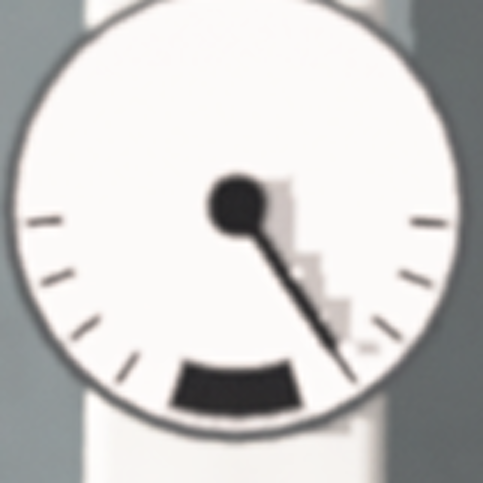

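{"name": "jog_arm", "arguments": {
  "deltas": [
    {"gripper":0.1,"dx":0,"dy":0.075,"dz":0,"wx":0,"wy":0,"wz":0}
  ]
}}

```text
clock: 6.02
ee_pos: [0.6609, 0.0109, 0.0965]
eef_rot: [[0.999, 0.003, 0.054], [-0.054, -0.002, 0.999], [0.003, -1.0, -0.002]]
contact_force: [-8.6, -0.4, 12.6]
grip_width: 0.237
```

```bash
python3 nd.py e5
```

```text
6.02 [-8.6 -0.4 12.6] 0.23699775933128656 [0.6609 0.0109 0.0965]
```

View pics/e5.png

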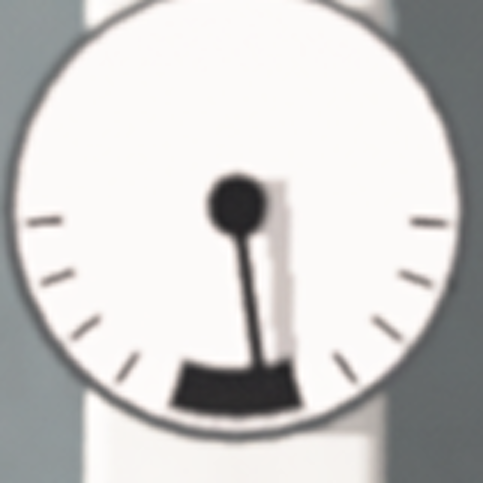

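{"name": "jog_arm", "arguments": {
  "deltas": [
    {"gripper":0.1,"dx":0,"dy":0.045,"dz":0,"wx":0,"wy":0,"wz":0},
    {"gripper":0.1,"dx":0,"dy":0,"dz":0,"wx":0,"wy":0,"wz":0}
  ]
}}

```text
clock: 6.32
ee_pos: [0.6608, 0.0109, 0.0963]
eef_rot: [[0.999, 0.003, 0.054], [-0.054, -0.002, 0.999], [0.003, -1.0, -0.002]]
contact_force: [0.9, -1.0, -6.6]
grip_width: 0.239
```

```bash
python3 nd.py e6
```

```text
6.32 [ 0.9 -1.  -6.6] 0.2390928634467934 [0.6608 0.0109 0.0963]
```

View pics/e6.png

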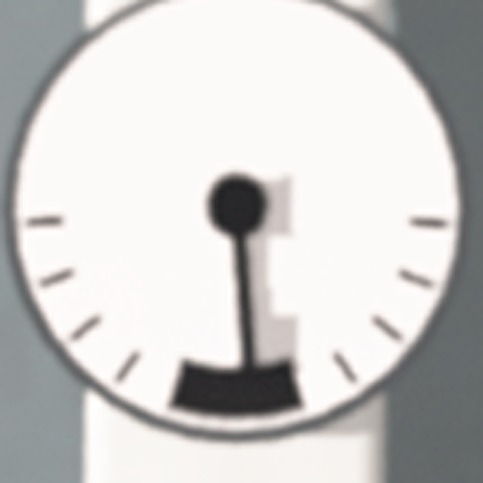

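{"name": "jog_arm", "arguments": {
  "deltas": [
    {"gripper":0.5,"dx":0,"dy":0.01,"dz":0,"wx":0,"wy":0,"wz":0},
    {"gripper":0.6,"dx":0,"dy":0,"dz":0,"wx":0,"wy":0,"wz":0},
    {"gripper":0.6,"dx":0,"dy":0,"dz":0,"wx":0,"wy":0,"wz":0},
    {"gripper":0.6,"dx":0,"dy":-0.5,"dz":0,"wx":0,"wy":0,"wz":0},
    {"gripper":0.6,"dx":0,"dy":-1,"dz":0,"wx":0,"wy":0,"wz":0}
  ]
}}

```text
clock: 7.0
ee_pos: [0.6576, 0.0119, 0.1663]
eef_rot: [[0.998, -0.007, 0.054], [-0.054, 0.001, 0.999], [-0.007, -1.0, 0.0]]
contact_force: [0.5, -0.0, -0.0]
grip_width: 0.605
```

```bash
python3 nd.py e7 .072
python3 - <<'E'
from h import *
shot("wrist","e8",None,1.5)
plan(W(-.056,0,.13),ST[2],8,1)
E
```

```text
7.0 [ 0.5 -0.  -0. ] 0.6051291164963453 [0.6576 0.0119 0.1663]
t 7.1 pos [0.663  0.0112 0.1749] F [1.6 0.1 0.8] g 0.6
[{"gripper": 1, "dx": -0.95, "dy": 0.3, "dz": -0.01, "wx": 0.02, "wy": -0.07, "wz": 0.09}, {"gripper": 1, "dx": -0.95, "dy": 0.31, "dz": 0, "wx": 0, "wy": 0, "wz": 0}, {"gripper": 1, "dx": -0.82, "dy": 0.28, "dz": -0.01, "wx": 0, "wy": 0, "wz": 0}, {"gripper": 1, "dx": 0, "dy": 0, "dz": 0, "wx": 0, "wy": 0, "wz": 0}, {"gripper": 1, "dx": 0, "dy": 0, "dz": 0, "wx": 0, "wy": 0, "wz": 0}, {"gripper": 1, "dx": 0, "dy": 0, "dz": 0, "wx": 0, "wy": 0, "wz": 0}, {"gripper": 1, "dx": 0, "dy": 0, "dz": 0, "wx": 0, "wy": 0, "wz": 0}, {"gripper": 1, "dx": 0, "dy": 0, "dz": 0, "wx": 0, "wy": 0, "wz": 0}]
end [0.5273 0.0169 0.1299] hd -0.047
```

View pics/e7.png

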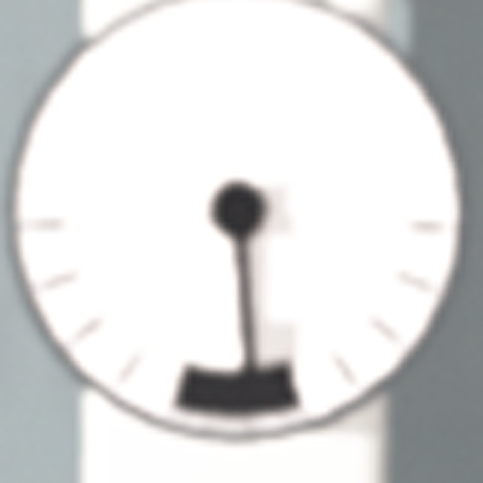

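View pics/e8.png

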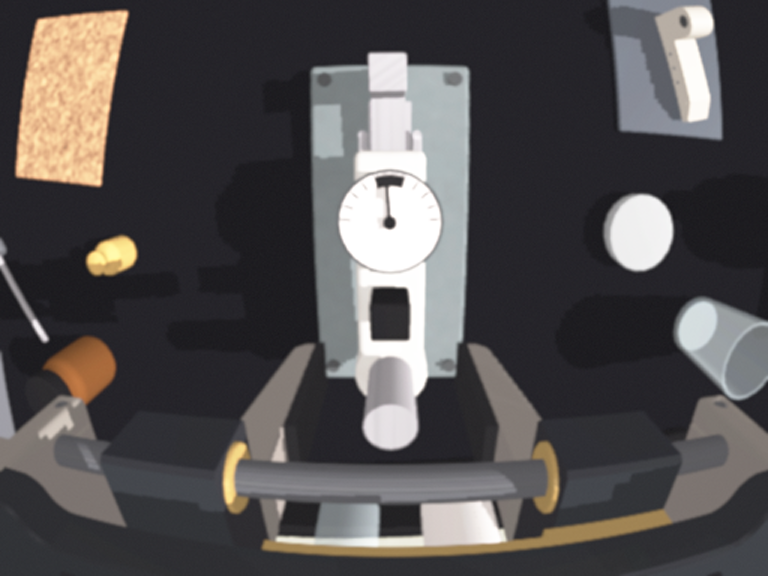

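{"name": "jog_arm", "arguments": {
  "deltas": [
    {"gripper":0.6,"dx":-0.95,"dy":0,"dz":0,"wx":0,"wy":0,"wz":0.09},
    {"gripper":0.6,"dx":-0.95,"dy":0.2,"dz":0,"wx":0,"wy":0,"wz":0},
    {"gripper":0.6,"dx":-0.8,"dy":0.4,"dz":0,"wx":0,"wy":0,"wz":0},
    {"gripper":0.6,"dx":0,"dy":0,"dz":0,"wx":0,"wy":0,"wz":0}
  ]
}}

```text
clock: 7.6
ee_pos: [0.5236, 0.0189, 0.1406]
eef_rot: [[0.999, -0.002, 0.054], [-0.054, -0.001, 0.999], [-0.002, -1.0, -0.001]]
contact_force: [0.4, 0.2, 0.5]
grip_width: 0.6
```

```bash
cat > ov.py <<'E'
from h import *
def ov(name,pts,cols=None,cam="wrist"):
    i=vision.camera_info(cam); s=r.sense()
    im=cv2.resize(vision.camera(cam),None,fx=1.5,fy=1.5)[:,:,::-1].copy()
    P=np.array(s["ee_pos"]);R=np.array(s["eef_rot"])
    L=[(p,(0,0,255)) for p in pts]+[(P+R[:,2]*z,(0,200,0)) for z in (-.02,0,.02)]
    for p,c in L:
        a=1.5*np.array(proj(cam,p,i)); cv2.circle(im,(int(a[1]),int(a[0])),2,c,-1)
    cv2.imwrite(f"pics/{name}.png",im)
E
python3 - <<'E'
from ov import *
plan(W(-.056,0,.046),ST[2],5,.6)
ov("f1",[W(a,b,.060) for a in (-.068,-.044) for b in (-.011,.011)])
E
```

```text
t 7.6 pos [0.5236 0.0189 0.1406] F [0.4 0.2 0.5] g 0.6
[{"gripper": 1, "dx": 0.02, "dy": 0.6, "dz": -0.01, "wx": 0.01, "wy": -0.07, "wz": -0.02}, {"gripper": 1, "dx": 0.02, "dy": 0.6, "dz": -0.01, "wx": 0, "wy": 0, "wz": 0}, {"gripper": 1, "dx": 0.03, "dy": 0.6, "dz": -0.01, "wx": 0, "wy": 0, "wz": 0}, {"gripper": 1, "dx": 0, "dy": 0.09, "dz": -0.01, "wx": 0, "wy": 0, "wz": 0}, {"gripper": 1, "dx": 0, "dy": 0, "dz": 0, "wx": 0, "wy": 0, "wz": 0}]
end [0.527  0.0167 0.0461] hd -0.047
```

View pics/f1.png

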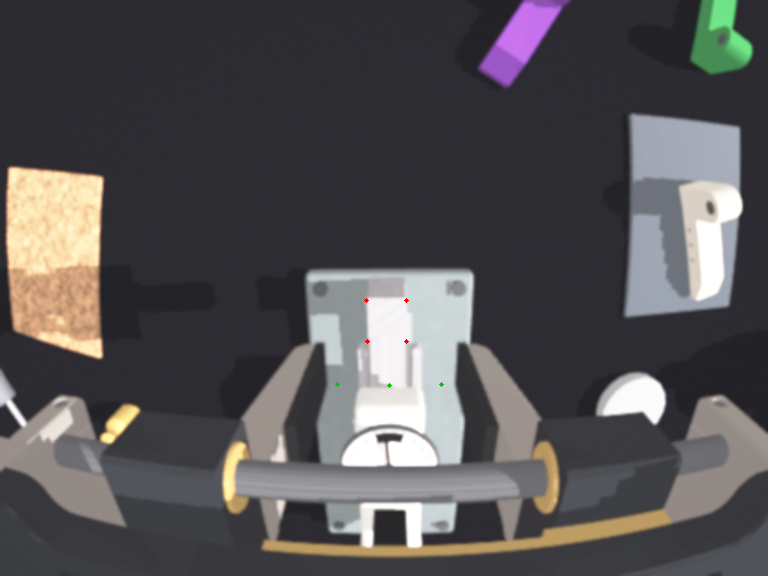

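{"name": "jog_arm", "arguments": {
  "deltas": [
    {"gripper":0.6,"dx":0.02,"dy":0.6,"dz":-0.01,"wx":0,"wy":-0.07,"wz":0},
    {"gripper":0.6,"dx":0.02,"dy":0.6,"dz":-0.01,"wx":0,"wy":0,"wz":0},
    {"gripper":0.6,"dx":0.03,"dy":0.5,"dz":-0.01,"wx":0,"wy":0,"wz":0},
    {"gripper":0.6,"dx":0,"dy":0.1,"dz":0,"wx":0,"wy":0,"wz":0}
  ]
}}

```text
clock: 8.15
ee_pos: [0.5406, 0.0145, 0.0558]
eef_rot: [[0.999, 0.019, 0.047], [-0.047, -0.005, 0.999], [0.019, -1.0, -0.004]]
contact_force: [0.2, 0.3, 0.4]
grip_width: 0.604
```

Run:
```python
from ov import *
plan(W(-.056,0,.045),ST[2],2,.6)
ov("f2",[W(a,b,.060) for a in (-.068,-.044) for b in (-.011,.011)])
```

```text
t 8.15 pos [0.5406 0.0145 0.0558] F [0.2 0.3 0.4] g 0.604
[{"gripper": 1, "dx": -0.28, "dy": 0.21, "dz": 0.04, "wx": 0.04, "wy": 0, "wz": 0.18}, {"gripper": 1, "dx": 0, "dy": 0, "dz": 0, "wx": 0, "wy": 0, "wz": 0}]
end [0.5269 0.0172 0.045 ] hd -0.047
```

View pics/f2.png

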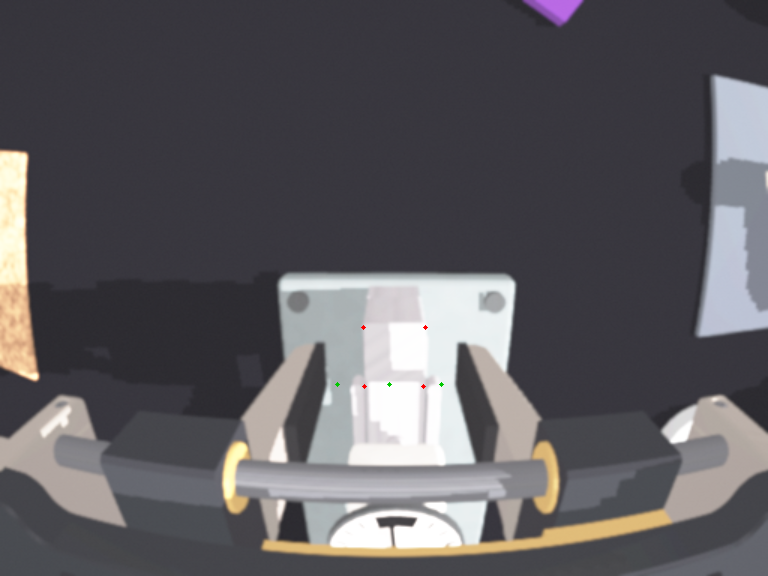

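{"name": "jog_arm", "arguments": {
  "deltas": [
    {"gripper":0.6,"dx":-0.28,"dy":0,"dz":0.04,"wx":0.04,"wy":0,"wz":0.18},
    {"gripper":0.6,"dx":0,"dy":0.2,"dz":0.01,"wx":0,"wy":0,"wz":0},
    {"gripper":0.6,"dx":0,"dy":0,"dz":0,"wx":0,"wy":0,"wz":0}
  ]
}}

```text
clock: 8.57
ee_pos: [0.5291, 0.0174, 0.0484]
eef_rot: [[0.999, 0.005, 0.047], [-0.047, -0.001, 0.999], [0.005, -1.0, -0.0]]
contact_force: [-1.0, -1.3, 0.3]
grip_width: 0.599
```

Run:
```python
from ov import *
plan(W(-.056,0,.045),ST[2],2,.6)
ov("f3",[W(a,b,.060) for a in (-.068,-.044) for b in (-.011,.011)])
```

```text
t 8.57 pos [0.5291 0.0174 0.0484] F [-1.  -1.3  0.3] g 0.599
[{"gripper": 1, "dx": -0.04, "dy": 0.07, "dz": -0.01, "wx": 0, "wy": 0, "wz": 0.05}, {"gripper": 1, "dx": 0, "dy": 0, "dz": 0, "wx": 0, "wy": 0, "wz": 0}]
end [0.5271 0.017  0.0449] hd -0.047
```

View pics/f3.png

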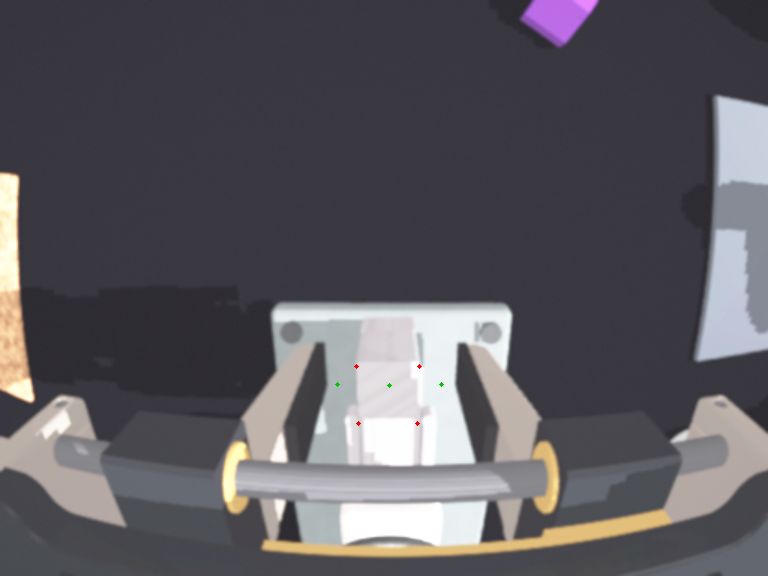

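{"name": "jog_arm", "arguments": {
  "deltas": [
    {"gripper":0.6,"dx":-0.06,"dy":0.06,"dz":0,"wx":0,"wy":0,"wz":0.05},
    {"gripper":0.1,"dx":0,"dy":0,"dz":0,"wx":0,"wy":0,"wz":0},
    {"gripper":0.1,"dx":0,"dy":0,"dz":0,"wx":0,"wy":0,"wz":0},
    {"gripper":0.1,"dx":0,"dy":0,"dz":0,"wx":0,"wy":0,"wz":0},
    {"gripper":0.1,"dx":0,"dy":0,"dz":0,"wx":0,"wy":0,"wz":0}
  ],
  "squeeze": 40
}}

```text
clock: 9.25
ee_pos: [0.5269, 0.0172, 0.0464]
eef_rot: [[0.999, 0.002, 0.047], [-0.047, -0.001, 0.999], [0.002, -1.0, -0.001]]
contact_force: [-0.3, -1.6, 0.2]
grip_width: 0.239
```

Run:
```python
from ov import *
plan(W(-.056-.09,0,.046),ST[2],5,.4)
```

```text
t 9.25 pos [0.5269 0.0172 0.0464] F [-0.3 -1.6  0.2] g 0.239
[{"gripper": 1, "dx": -0.4, "dy": 0, "dz": 0, "wx": 0.01, "wy": 0, "wz": 0.02}, {"gripper": 1, "dx": -0.4, "dy": 0, "dz": 0, "wx": 0, "wy": 0, "wz": 0}, {"gripper": 1, "dx": -0.4, "dy": 0, "dz": 0, "wx": 0, "wy": 0, "wz": 0}, {"gripper": 1, "dx": -0.4, "dy": 0.01, "dz": 0, "wx": 0, "wy": 0, "wz": 0}, {"gripper": 1, "dx": -0.2, "dy": 0, "dz": 0, "wx": 0, "wy": 0, "wz": 0}]
end [0.437  0.0214 0.0459] hd -0.047
```

{"name": "jog_arm", "arguments": {
  "deltas": [
    {"gripper":0.1,"dx":-0.2,"dy":0,"dz":0,"wx":0,"wy":0,"wz":0},
    {"gripper":0.1,"dx":-0.3,"dy":0,"dz":0,"wx":0,"wy":0,"wz":0},
    {"gripper":0.1,"dx":-0.3,"dy":0,"dz":0,"wx":0,"wy":0,"wz":0},
    {"gripper":0.1,"dx":-0.3,"dy":0,"dz":0,"wx":0,"wy":0,"wz":0}
  ]
}}

```text
clock: 9.75
ee_pos: [0.4705, 0.0199, 0.0462]
eef_rot: [[0.999, 0.004, 0.047], [-0.047, -0.001, 0.999], [0.005, -1.0, -0.001]]
contact_force: [1.4, -0.8, -1.3]
grip_width: 0.239
```

Run:
```python
from ov import *
plan(W(-.056-.10,0,.05),ST[2],5,.4)
ov("g1",[])
```

```text
t 9.75 pos [0.4705 0.0199 0.0462] F [ 1.4 -0.8 -1.3] g 0.239
[{"gripper": 1, "dx": -0.4, "dy": -0.04, "dz": 0, "wx": 0.01, "wy": 0, "wz": 0.04}, {"gripper": 1, "dx": -0.4, "dy": -0.03, "dz": -0.01, "wx": 0, "wy": 0, "wz": 0}, {"gripper": 1, "dx": -0.06, "dy": -0.01, "dz": 0, "wx": 0, "wy": 0, "wz": 0}, {"gripper": 1, "dx": 0, "dy": 0, "dz": 0, "wx": 0, "wy": 0, "wz": 0}, {"gripper": 1, "dx": 0, "dy": 0, "dz": 0, "wx": 0, "wy": 0, "wz": 0}]
end [0.4275 0.0215 0.0501] hd -0.047
```

View pics/g1.png

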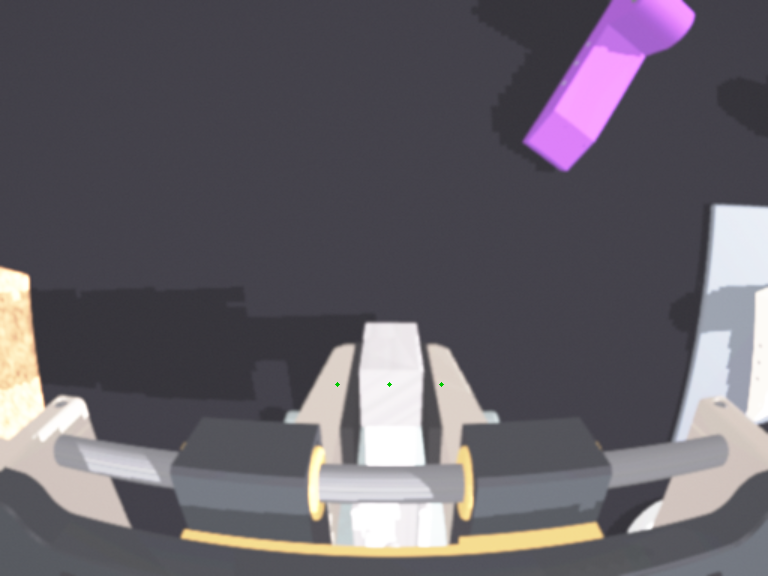

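{"name": "jog_arm", "arguments": {
  "deltas": [
    {"gripper":0.1,"dx":-0.4,"dy":-0.04,"dz":0,"wx":0,"wy":0,"wz":0.04},
    {"gripper":0.1,"dx":-0.4,"dy":-0.15,"dz":0,"wx":0,"wy":0,"wz":0},
    {"gripper":0.1,"dx":0,"dy":-0.4,"dz":0,"wx":0,"wy":0,"wz":0},
    {"gripper":0.1,"dx":0,"dy":-0.5,"dz":-0.1,"wx":0,"wy":0,"wz":0}
  ]
}}

```text
clock: 10.3
ee_pos: [0.4203, 0.019, 0.0969]
eef_rot: [[0.999, -0.015, 0.046], [-0.046, 0.003, 0.999], [-0.015, -1.0, 0.002]]
contact_force: [0.4, 0.0, -4.2]
grip_width: 0.236
```

Run:
```python
from ov import *
plan((.449,-.255,.09),-.235,10,.8)
```

```text
t 10.3 pos [0.4203 0.019  0.0969] F [ 0.4  0.  -4.2] g 0.236
[{"gripper": 1, "dx": 0.12, "dy": 0.02, "dz": -0.79, "wx": 0, "wy": 1, "wz": -0.08}, {"gripper": 1, "dx": 0.2, "dy": 0.02, "dz": -0.77, "wx": 0, "wy": 0.8, "wz": -0.07}, {"gripper": 1, "dx": 0.27, "dy": 0.02, "dz": -0.75, "wx": 0, "wy": 0, "wz": 0}, {"gripper": 1, "dx": 0.27, "dy": 0.02, "dz": -0.75, "wx": 0, "wy": 0, "wz": 0}, {"gripper": 1, "dx": 0.26, "dy": 0.02, "dz": -0.76, "wx": 0, "wy": 0, "wz": 0}, {"gripper": 1, "dx": 0.27, "dy": 0.02, "dz": -0.75, "wx": 0, "wy": 0, "wz": 0}, {"gripper": 1, "dx": 0.24, "dy": 0.01, "dz": -0.68, "wx": 0, "wy": 0, "wz": 0}, {"gripper": 1, "dx": 0, "dy": 0, "dz": 0, "wx": 0, "wy": 0, "wz": 0}, {"gripper": 1, "dx": 0, "dy": 0, "dz": 0, "wx": 0, "wy": 0, "wz": 0}, {"gripper": 1, "dx": 0, "dy": 0, "dz": 0, "wx": 0, "wy": 0, "wz": 0}]
end [ 0.4492 -0.255   0.0901] hd -0.235
```

{"name": "jog_arm", "arguments": {
  "deltas": [
    {"gripper":0.1,"dx":0.1,"dy":0,"dz":-0.6,"wx":0,"wy":0.9,"wz":-0.15},
    {"gripper":0.1,"dx":0.2,"dy":0,"dz":-0.77,"wx":0,"wy":0.9,"wz":0},
    {"gripper":0.1,"dx":0.27,"dy":0,"dz":-0.75,"wx":0,"wy":0,"wz":0},
    {"gripper":0.1,"dx":0.27,"dy":0,"dz":-0.75,"wx":0,"wy":0,"wz":0},
    {"gripper":0.1,"dx":0.27,"dy":0,"dz":-0.75,"wx":0,"wy":0,"wz":0}
  ]
}}

```text
clock: 10.92
ee_pos: [0.437, -0.1702, 0.0942]
eef_rot: [[0.972, -0.005, 0.234], [-0.234, 0.006, 0.972], [-0.006, -1.0, 0.005]]
contact_force: [0.5, -0.6, -2.8]
grip_width: 0.236
```

{"name": "jog_arm", "arguments": {
  "deltas": [
    {"gripper":0.1,"dx":0.2,"dy":0,"dz":-0.6,"wx":0,"wy":0,"wz":0},
    {"gripper":0.1,"dx":0.15,"dy":0,"dz":-0.4,"wx":0,"wy":0,"wz":0},
    {"gripper":0.1,"dx":0,"dy":0,"dz":0,"wx":0,"wy":0,"wz":0}
  ]
}}

```text
clock: 11.3
ee_pos: [0.4401, -0.225, 0.0918]
eef_rot: [[0.971, -0.009, 0.237], [-0.237, 0.01, 0.971], [-0.011, -1.0, 0.007]]
contact_force: [0.9, 0.8, -4.4]
grip_width: 0.237
```

Run:
```python
from ov import *
plan((.449,-.255,.037),-.235,6,.35)
ov("g2",[at_z("top",b,a,.004) for a,b in [(323.7,234.3),(336.6,177.6),(377.7,186.9),(364.8,243.6)]]+[(.481,-.263,.004)])
shot("top","g3",(140,300,270,430),4)
```

```text
t 11.3 pos [ 0.4401 -0.225   0.0918] F [ 0.9  0.8 -4.4] g 0.237
[{"gripper": 1, "dx": 0.09, "dy": 0.3, "dz": -0.15, "wx": -0.07, "wy": -0.04, "wz": -0.1}, {"gripper": 1, "dx": 0.09, "dy": 0.3, "dz": -0.15, "wx": 0, "wy": 0, "wz": 0}, {"gripper": 1, "dx": 0.08, "dy": 0.3, "dz": -0.15, "wx": 0, "wy": 0, "wz": 0}, {"gripper": 1, "dx": 0.06, "dy": 0.19, "dz": -0.09, "wx": 0, "wy": 0, "wz": 0}, {"gripper": 1, "dx": 0, "dy": 0, "dz": 0, "wx": 0, "wy": 0, "wz": 0}, {"gripper": 1, "dx": 0, "dy": 0, "dz": 0, "wx": 0, "wy": 0, "wz": 0}]
end [ 0.4492 -0.2548  0.0372] hd -0.235
```

View pics/g2.png

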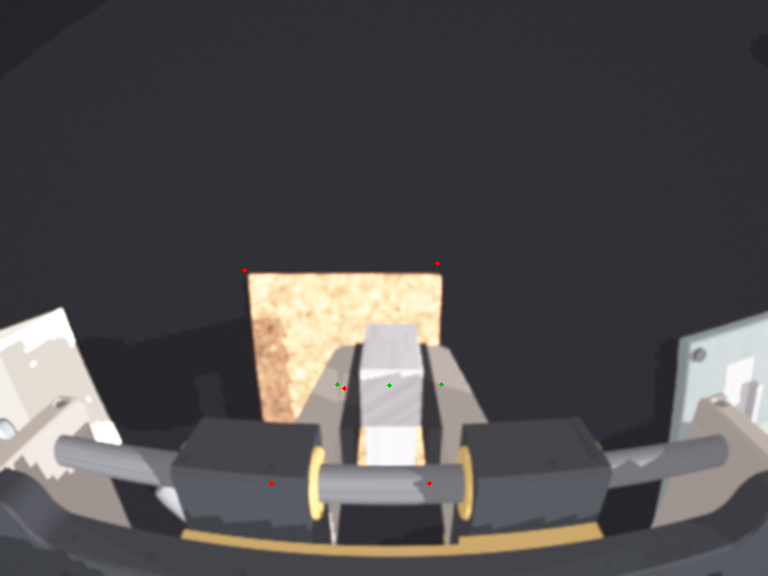

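View pics/g3.png

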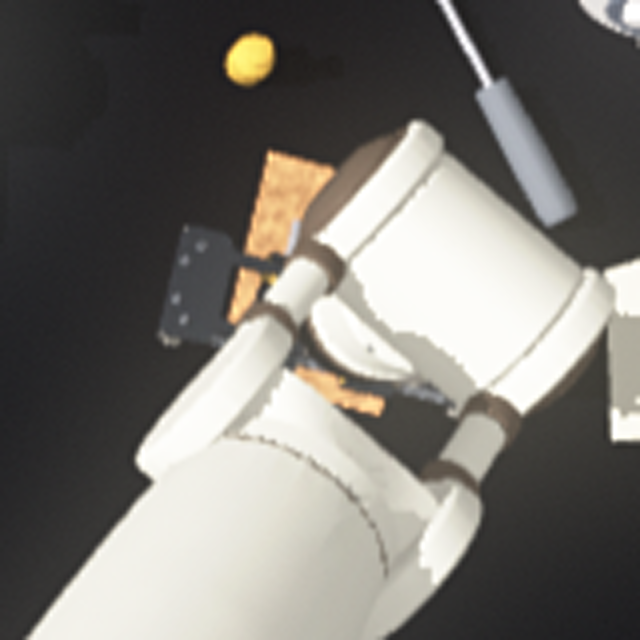

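{"name": "jog_arm", "arguments": {
  "deltas": [
    {"gripper":0.1,"dx":0.1,"dy":0.1,"dz":-0.3,"wx":-0.07,"wy":0,"wz":-0.1},
    {"gripper":0.1,"dx":0.1,"dy":0.25,"dz":-0.2,"wx":0,"wy":0,"wz":0},
    {"gripper":0.1,"dx":0.05,"dy":0.25,"dz":-0.1,"wx":0,"wy":0,"wz":0},
    {"gripper":0.1,"dx":0,"dy":0,"dz":0,"wx":0,"wy":0,"wz":0}
  ]
}}

```text
clock: 11.9
ee_pos: [0.4448, -0.2546, 0.0592]
eef_rot: [[0.973, -0.001, 0.232], [-0.232, 0.001, 0.973], [-0.001, -1.0, 0.001]]
contact_force: [-0.3, -0.4, -4.1]
grip_width: 0.234
```

Run:
```python
from ov import *
plan((.449,-.255,.0365),-.235,6,.2)
```

```text
t 11.9 pos [ 0.4448 -0.2546  0.0592] F [-0.3 -0.4 -4.1] g 0.234
[{"gripper": 1, "dx": 0.04, "dy": 0.2, "dz": 0, "wx": -0.01, "wy": 0.01, "wz": -0.01}, {"gripper": 1, "dx": 0.03, "dy": 0.2, "dz": 0.01, "wx": 0, "wy": 0, "wz": 0}, {"gripper": 1, "dx": 0.01, "dy": 0.05, "dz": 0, "wx": 0, "wy": 0, "wz": 0}, {"gripper": 1, "dx": 0, "dy": 0, "dz": 0, "wx": 0, "wy": 0, "wz": 0}, {"gripper": 1, "dx": 0, "dy": 0, "dz": 0, "wx": 0, "wy": 0, "wz": 0}, {"gripper": 1, "dx": 0, "dy": 0, "dz": 0, "wx": 0, "wy": 0, "wz": 0}]
end [ 0.4488 -0.255   0.0366] hd -0.235
```

{"name": "jog_arm", "arguments": {
  "deltas": [
    {"gripper":0.1,"dx":0.04,"dy":0.2,"dz":0,"wx":0,"wy":0,"wz":0},
    {"gripper":0.1,"dx":0.03,"dy":0.13,"dz":0,"wx":0,"wy":0,"wz":0},
    {"gripper":0.1,"dx":0,"dy":0.05,"dz":0,"wx":0,"wy":0,"wz":0}
  ]
}}

```text
clock: 12.28
ee_pos: [0.4487, -0.255, 0.0393]
eef_rot: [[0.973, -0.001, 0.231], [-0.231, 0.001, 0.973], [-0.001, -1.0, 0.0]]
contact_force: [0.3, -0.1, -3.6]
grip_width: 0.235
```

{"name": "jog_arm", "arguments": {
  "deltas": [
    {"gripper":0.1,"dx":0,"dy":0.04,"dz":0,"wx":0,"wy":0,"wz":0},
    {"gripper":0.1,"dx":0,"dy":0.03,"dz":0,"wx":0,"wy":0,"wz":0}
  ]
}}

```text
clock: 12.52
ee_pos: [0.4488, -0.2549, 0.0364]
eef_rot: [[0.973, -0.001, 0.231], [-0.231, 0.001, 0.973], [-0.001, -1.0, 0.001]]
contact_force: [-6.3, 3.9, 12.1]
grip_width: 0.236
```

{"name": "jog_arm", "arguments": {
  "deltas": [
    {"gripper":0.1,"dx":0,"dy":0,"dz":0,"wx":0,"wy":0,"wz":0},
    {"gripper":0.55,"dx":0,"dy":0,"dz":0,"wx":0,"wy":0,"wz":0},
    {"gripper":0.55,"dx":0,"dy":0,"dz":0,"wx":0,"wy":0,"wz":0},
    {"gripper":0.55,"dx":0,"dy":0,"dz":0,"wx":0,"wy":0,"wz":0},
    {"gripper":0.55,"dx":0,"dy":-0.4,"dz":0,"wx":0,"wy":0,"wz":0}
  ]
}}

```text
clock: 13.15
ee_pos: [0.4497, -0.2558, 0.0575]
eef_rot: [[0.973, 0.001, 0.231], [-0.231, -0.001, 0.973], [0.001, -1.0, -0.001]]
contact_force: [0.6, -0.5, 1.0]
grip_width: 0.548
```

{"name": "jog_arm", "arguments": {
  "deltas": [
    {"gripper":0.55,"dx":0,"dy":-0.9,"dz":0,"wx":0,"wy":0,"wz":0},
    {"gripper":0.55,"dx":0,"dy":-1,"dz":0,"wx":0,"wy":0,"wz":0},
    {"gripper":0.55,"dx":0,"dy":0,"dz":0,"wx":0,"wy":0,"wz":0}
  ]
}}

```text
clock: 13.52
ee_pos: [0.4505, -0.2566, 0.1571]
eef_rot: [[0.973, 0.004, 0.231], [-0.231, -0.003, 0.973], [0.004, -1.0, -0.002]]
contact_force: [0.6, 0.2, -0.2]
grip_width: 0.553
```

Run:
```python
from ov import *
i=vision.camera_info("wrist")
ov("h1",[(.481,-.263,.004)])
# shoe estimate from a_top
for a,b,z in [(103,73,.012),(142,66,.012),(118,178,.0215),(160,170,.0215),(140,175,.05),(140,222,.035)]:
    print((a,b),np.round(at_z("top",170+b/4.5-.4,120+a/4.5-.4,z),4))
```

```text
(103, 73) [0.5374 0.2778 0.012 ]
(142, 66) [0.5418 0.2557 0.012 ]
(118, 178) [0.4759 0.2647 0.0215]
(160, 170) [0.4808 0.2412 0.0215]
(140, 175) [0.4746 0.2469 0.05  ]
(140, 222) [0.4499 0.2486 0.035 ]
```

View pics/h1.png

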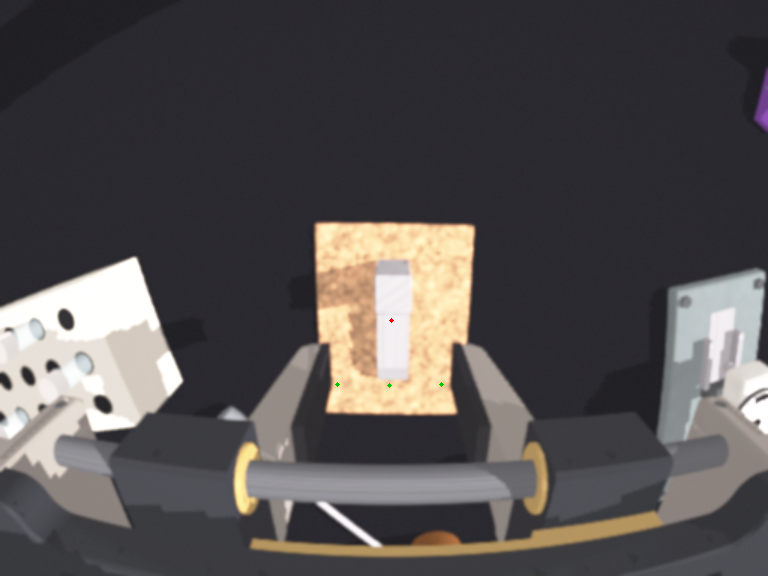

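Run:
```python
from ov import *
plan((.455,.25,.15),.205,13,1)
```

```text
t 13.57 pos [ 0.4492 -0.2554  0.1545] F [-0.5 -0.1 -0.2] g 0.552
[{"gripper": 1, "dx": -0.22, "dy": 0.01, "dz": 0.98, "wx": 0, "wy": -1, "wz": 0}, {"gripper": 1, "dx": -0.12, "dy": 0.01, "dz": 0.99, "wx": 0, "wy": -1, "wz": 0}, {"gripper": 1, "dx": -0.01, "dy": 0.01, "dz": 1, "wx": 0, "wy": -1, "wz": 0}, {"gripper": 1, "dx": 0.09, "dy": 0.01, "dz": 1, "wx": 0, "wy": -1, "wz": 0}, {"gripper": 1, "dx": 0.2, "dy": 0.01, "dz": 0.98, "wx": 0, "wy": -0.19, "wz": 0}, {"gripper": 1, "dx": 0.21, "dy": 0.01, "dz": 0.98, "wx": 0, "wy": 0, "wz": 0}, {"gripper": 1, "dx": 0.22, "dy": 0.01, "dz": 0.98, "wx": 0, "wy": 0, "wz": 0}, {"gripper": 1, "dx": 0.22, "dy": 0.01, "dz": 0.98, "wx": 0, "wy": 0, "wz": 0}, {"gripper": 1, "dx": 0.21, "dy": 0, "dz": 0.98, "wx": 0, "wy": 0, "wz": 0}, {"gripper": 1, "dx": 0.22, "dy": 0.01, "dz": 0.98, "wx": 0, "wy": 0, "wz": 0}, {"gripper": 1, "dx": 0.02, "dy": 0, "dz": 0.08, "wx": 0, "wy": 0, "wz": 0}, {"gripper": 1, "dx": 0, "dy": 0, "dz": 0, "wx": 0, "wy": 0, "wz": 0}, {"gripper": 1, "dx": 0, "dy": 0, "dz": 0, "wx": 0, "wy": 0, "wz": 0}]
end [0.4552 0.2499 0.15  ] hd 0.205
```

{"name": "jog_arm", "arguments": {
  "deltas": [
    {"gripper":0.55,"dx":-0.22,"dy":0,"dz":0.9,"wx":0,"wy":-1,"wz":0},
    {"gripper":0.55,"dx":-0.12,"dy":0,"dz":0.95,"wx":0,"wy":-1,"wz":0},
    {"gripper":0.55,"dx":0,"dy":0,"dz":1,"wx":0,"wy":-1,"wz":0},
    {"gripper":0.55,"dx":0.09,"dy":0,"dz":1,"wx":0,"wy":-1,"wz":0},
    {"gripper":0.55,"dx":0.2,"dy":0,"dz":0.98,"wx":0,"wy":-0.19,"wz":0}
  ]
}}

```text
clock: 14.2
ee_pos: [0.4463, -0.0054, 0.1475]
eef_rot: [[0.977, -0.009, -0.211], [0.211, 0.005, 0.977], [-0.008, -1.0, 0.007]]
contact_force: [1.1, 0.0, 0.2]
grip_width: 0.548
```

{"name": "jog_arm", "arguments": {
  "deltas": [
    {"gripper":0.55,"dx":0.21,"dy":0,"dz":0.98,"wx":0,"wy":0,"wz":0},
    {"gripper":0.55,"dx":0.22,"dy":0,"dz":0.98,"wx":0,"wy":0,"wz":0},
    {"gripper":0.55,"dx":0.22,"dy":0,"dz":0.98,"wx":0,"wy":0,"wz":0},
    {"gripper":0.55,"dx":0.2,"dy":0,"dz":0.8,"wx":0,"wy":0,"wz":0},
    {"gripper":0.55,"dx":0.1,"dy":0,"dz":0.5,"wx":0,"wy":0,"wz":0}
  ]
}}

```text
clock: 14.82
ee_pos: [0.4412, 0.2204, 0.14]
eef_rot: [[0.977, -0.023, -0.213], [0.213, 0.004, 0.977], [-0.021, -1.0, 0.009]]
contact_force: [-0.0, -0.3, 0.2]
grip_width: 0.551
```

Run:
```python
from ov import *
plan((.455,.25,.15),.205,5,.6)
ov("h2",[(.463,.2505,.05)])
```

```text
t 14.82 pos [0.4412 0.2204 0.14  ] F [-0.  -0.3  0.2] g 0.551
[{"gripper": 1, "dx": 0.34, "dy": -0.18, "dz": 0.46, "wx": -0.09, "wy": 0.09, "wz": -0.2}, {"gripper": 1, "dx": 0.05, "dy": -0.02, "dz": 0.06, "wx": 0, "wy": 0, "wz": 0}, {"gripper": 1, "dx": 0, "dy": 0, "dz": 0, "wx": 0, "wy": 0, "wz": 0}, {"gripper": 1, "dx": 0, "dy": 0, "dz": 0, "wx": 0, "wy": 0, "wz": 0}, {"gripper": 1, "dx": 0, "dy": 0, "dz": 0, "wx": 0, "wy": 0, "wz": 0}]
end [0.455  0.2499 0.1499] hd 0.205
```

View pics/h2.png

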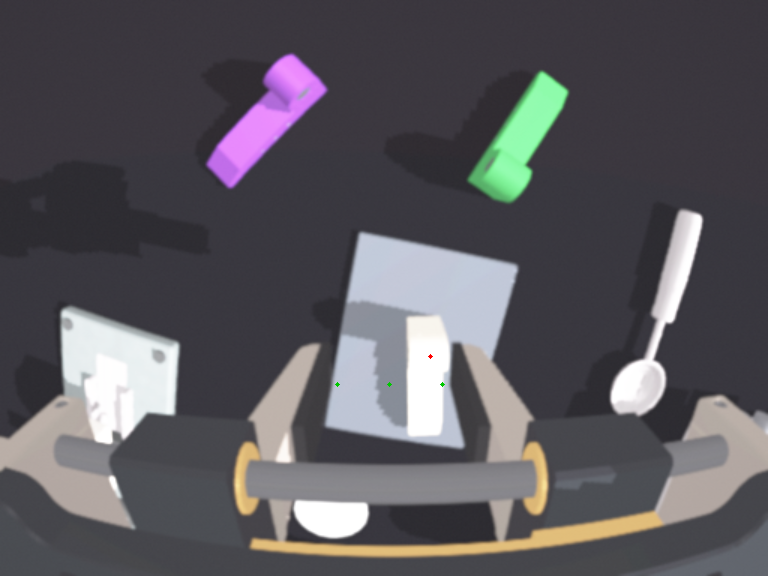

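{"name": "jog_arm", "arguments": {
  "deltas": [
    {"gripper":0.55,"dx":0.3,"dy":0,"dz":0.46,"wx":-0.09,"wy":0.09,"wz":-0.2},
    {"gripper":0.55,"dx":0.05,"dy":0,"dz":0.1,"wx":0,"wy":0,"wz":0},
    {"gripper":0.55,"dx":0,"dy":0,"dz":0,"wx":0,"wy":0,"wz":0}
  ]
}}

```text
clock: 15.25
ee_pos: [0.4494, 0.2528, 0.1355]
eef_rot: [[0.978, -0.008, -0.206], [0.206, -0.002, 0.979], [-0.008, -1.0, -0.0]]
contact_force: [0.8, -1.0, 0.5]
grip_width: 0.552
```

Run:
```python
from ov import *
plan((.463,.2505,.04),.205,5,.6)
ov("h3",[(.463,.2505,.05)])
for d in vision.silhouettes("wrist","shoe_grip")[:3]:
    m=d["mask"]; print(d["p"],d["centre"],m.sum(),np.round(1.5*cv2.boxPoints(cv2.minAreaRect(np.argwhere(m)[:,::-1].astype(np.float32)))))
```

```text
t 15.25 pos [0.4494 0.2528 0.1355] F [ 0.8 -1.   0.5] g 0.552
[{"gripper": 1, "dx": 0.08, "dy": 0.59, "dz": -0.03, "wx": 0, "wy": 0.03, "wz": -0.08}, {"gripper": 1, "dx": 0.08, "dy": 0.59, "dz": -0.03, "wx": 0, "wy": 0, "wz": 0}, {"gripper": 1, "dx": 0.08, "dy": 0.59, "dz": -0.03, "wx": 0, "wy": 0, "wz": 0}, {"gripper": 1, "dx": 0.02, "dy": 0.14, "dz": -0.01, "wx": 0, "wy": 0, "wz": 0}, {"gripper": 1, "dx": 0, "dy": 0, "dz": 0, "wx": 0, "wy": 0, "wz": 0}]
end [0.4629 0.2505 0.0399] hd 0.205
0.95 [59.3, 147.2] 2625 [[145. 129.]
 [236.  28.]
 [279.  67.]
 [188. 168.]]
0.81 [233.9, 254.9] 1875 [[359. 296.]
 [398. 294.]
 [405. 417.]
 [366. 420.]]
0.68 [75.4, 315.5] 2443 [[422. 153.]
 [497.  38.]
 [536.  63.]
 [461. 178.]]
```

View pics/h3.png

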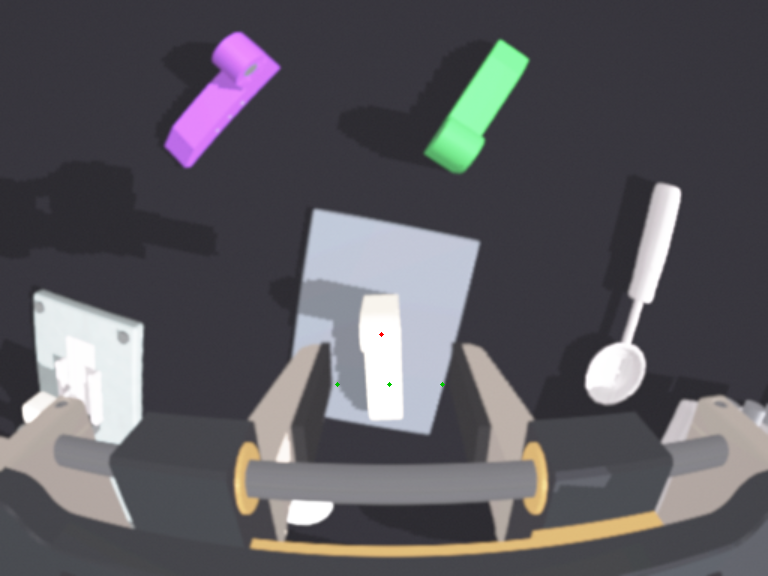

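Run:
```python
from ov import *
i=vision.camera_info("wrist")
q=lambda c,rw,z: np.round(at_z("wrist",rw/1.5,c/1.5,z,i),4)
for c,rw,z in [(369,419,.012),(403,418,.012),(366,360,.0215),(401,358,.0215),(359,325,.046),(400,323,.046),(361,297,.036),(399,294,.036)]: print(c,rw,q(c,rw,z))
a=(q(369,419,.012)+q(403,418,.012))/2; b=(q(366,360,.0215)+q(401,358,.0215))/2; print(a,b,np.arctan2(*(a-b)[1::-1]))
```

```text
369 419 [0.5451 0.2568 0.012 ]
403 418 [0.5392 0.2806 0.012 ]
366 360 [0.4944 0.2457 0.0215]
401 358 [0.4883 0.2678 0.0215]
359 325 [0.462  0.2367 0.046 ]
400 323 [0.4559 0.2596 0.046 ]
361 297 [0.4482 0.2347 0.036 ]
399 294 [0.4418 0.2562 0.036 ]
[0.54215 0.2687  0.012  ] [0.49135 0.25675 0.0215 ] 0.23103580654201336
```

{"name": "jog_arm", "arguments": {
  "deltas": [
    {"gripper":0.55,"dx":0.05,"dy":0.4,"dz":-0.04,"wx":0,"wy":-0.34,"wz":-0.08},
    {"gripper":0.55,"dx":0.05,"dy":0.4,"dz":-0.03,"wx":0,"wy":0,"wz":0},
    {"gripper":0.55,"dx":0,"dy":0.3,"dz":0,"wx":0,"wy":0,"wz":0},
    {"gripper":0.55,"dx":0,"dy":0,"dz":0,"wx":0,"wy":0,"wz":0}
  ]
}}

```text
clock: 15.85
ee_pos: [0.4558, 0.2472, 0.0796]
eef_rot: [[0.971, 0.001, -0.238], [0.238, -0.0, 0.971], [0.001, -1.0, -0.001]]
contact_force: [0.7, -0.8, 0.0]
grip_width: 0.552
```

Run:
```python
from ov import *
plan((.461,.249,.036),.24,5,.6)
ov("h4",[(.461,.249,.05)])
```

```text
t 15.85 pos [0.4558 0.2472 0.0796] F [ 0.7 -0.8  0. ] g 0.552
[{"gripper": 1, "dx": 0.07, "dy": 0.6, "dz": 0.01, "wx": 0.01, "wy": 0, "wz": 0.01}, {"gripper": 1, "dx": 0.04, "dy": 0.27, "dz": 0, "wx": 0, "wy": 0, "wz": 0}, {"gripper": 1, "dx": 0, "dy": 0, "dz": 0, "wx": 0, "wy": 0, "wz": 0}, {"gripper": 1, "dx": 0, "dy": 0, "dz": 0, "wx": 0, "wy": 0, "wz": 0}, {"gripper": 1, "dx": 0, "dy": 0, "dz": 0, "wx": 0, "wy": 0, "wz": 0}]
end [0.461  0.2489 0.0361] hd 0.24
```

View pics/h4.png

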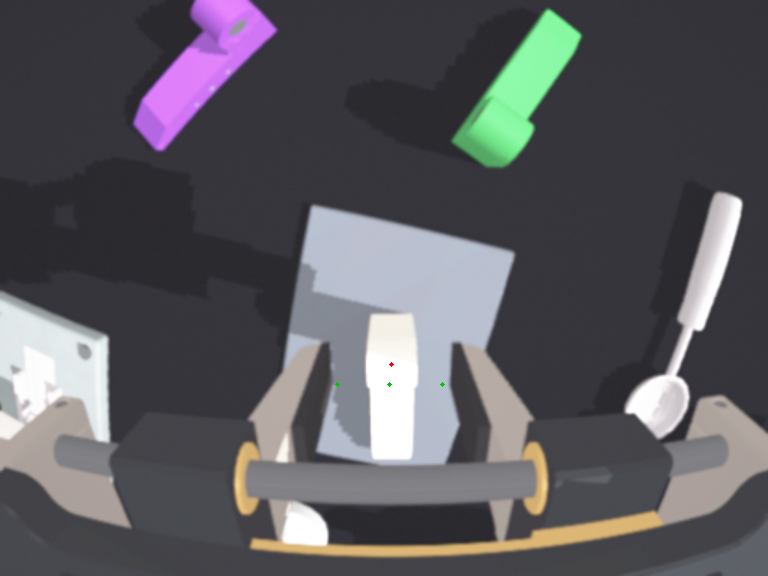

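{"name": "jog_arm", "arguments": {
  "deltas": [
    {"gripper":0.55,"dx":0.05,"dy":0.4,"dz":0,"wx":0,"wy":0,"wz":0},
    {"gripper":0.55,"dx":0.03,"dy":0.3,"dz":0,"wx":0,"wy":0,"wz":0},
    {"gripper":0.55,"dx":0,"dy":0.1,"dz":0,"wx":0,"wy":0,"wz":0},
    {"gripper":0.55,"dx":0,"dy":0,"dz":0,"wx":0,"wy":0,"wz":0}
  ]
}}

```text
clock: 16.4
ee_pos: [0.463, 0.2489, 0.0423]
eef_rot: [[0.971, 0.008, -0.238], [0.238, 0.002, 0.971], [0.008, -1.0, -0.0]]
contact_force: [-0.2, -0.2, -1.0]
grip_width: 0.549
```

Run:
```python
from ov import *
plan((.461,.249,.036),.24,3,.6)
ov("h5",[(.461,.249,.05)])
```

```text
t 16.4 pos [0.463  0.2489 0.0423] F [-0.2 -0.2 -1. ] g 0.549
[{"gripper": 1, "dx": -0.04, "dy": 0.13, "dz": 0.01, "wx": 0, "wy": 0, "wz": 0.08}, {"gripper": 1, "dx": 0, "dy": 0, "dz": 0, "wx": 0, "wy": 0, "wz": 0}, {"gripper": 1, "dx": 0, "dy": 0, "dz": 0, "wx": 0, "wy": 0, "wz": 0}]
end [0.461  0.2489 0.0358] hd 0.24
```

View pics/h5.png

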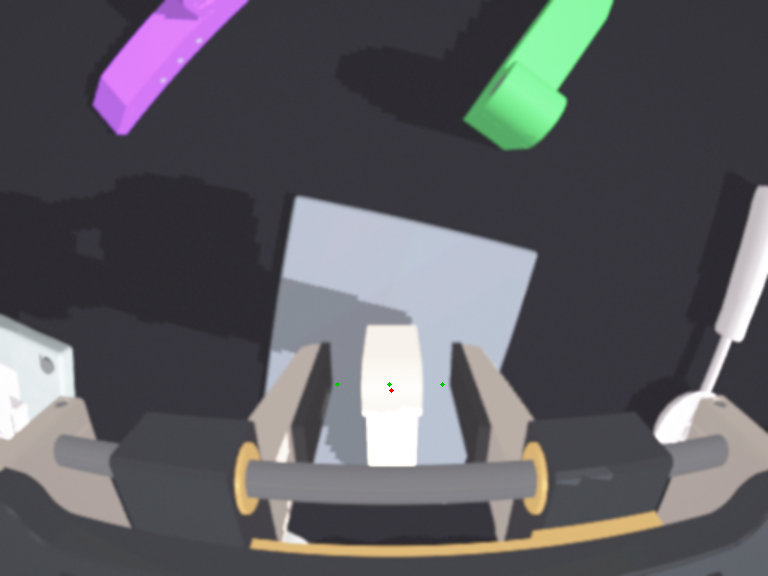

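{"name": "jog_arm", "arguments": {
  "deltas": [
    {"gripper":0.55,"dx":-0.02,"dy":0.13,"dz":0,"wx":0,"wy":0,"wz":0.08},
    {"gripper":0.1,"dx":0,"dy":0,"dz":0,"wx":0,"wy":0,"wz":0},
    {"gripper":0.1,"dx":0,"dy":0,"dz":0,"wx":0,"wy":0,"wz":0},
    {"gripper":0.1,"dx":0,"dy":0,"dz":0,"wx":0,"wy":0,"wz":0},
    {"gripper":0.1,"dx":0,"dy":0,"dz":0,"wx":0,"wy":0,"wz":0}
  ],
  "squeeze": 20
}}

```text
clock: 17.08
ee_pos: [0.4631, 0.2491, 0.0369]
eef_rot: [[0.971, 0.002, -0.238], [0.238, 0.0, 0.971], [0.002, -1.0, -0.0]]
contact_force: [0.1, 0.2, -1.0]
grip_width: 0.238
```

{"name": "jog_arm", "arguments": {
  "deltas": [
    {"gripper":0.1,"dx":0,"dy":-0.2,"dz":0,"wx":0,"wy":0,"wz":0},
    {"gripper":0.1,"dx":0,"dy":-0.5,"dz":0,"wx":0,"wy":0,"wz":0},
    {"gripper":0.1,"dx":-0.2,"dy":-0.5,"dz":0,"wx":0,"wy":0,"wz":0}
  ]
}}

```text
clock: 17.45
ee_pos: [0.4515, 0.2461, 0.0973]
eef_rot: [[0.971, -0.003, -0.238], [0.238, -0.001, 0.971], [-0.003, -1.0, -0.001]]
contact_force: [0.4, 0.0, -0.8]
grip_width: 0.237
```

Run:
```python
from ov import *
ov("h6",[])
plan(W(-.165,0,.085),ST[2],10,.6)
```

```text
t 17.5 pos [0.4521 0.2466 0.1004] F [2.1 2.4 0.4] g 0.24
[{"gripper": 1, "dx": -0.23, "dy": 0.04, "dz": -0.55, "wx": 0, "wy": 1, "wz": 0}, {"gripper": 1, "dx": -0.17, "dy": 0.04, "dz": -0.57, "wx": 0, "wy": 1, "wz": 0}, {"gripper": 1, "dx": -0.11, "dy": 0.04, "dz": -0.59, "wx": 0, "wy": 0.75, "wz": 0.01}, {"gripper": 1, "dx": -0.06, "dy": 0.04, "dz": -0.6, "wx": 0, "wy": 0, "wz": 0}, {"gripper": 1, "dx": -0.06, "dy": 0.04, "dz": -0.6, "wx": 0, "wy": 0, "wz": 0}, {"gripper": 1, "dx": -0.06, "dy": 0.04, "dz": -0.6, "wx": 0, "wy": 0, "wz": 0}, {"gripper": 1, "dx": -0.06, "dy": 0.04, "dz": -0.6, "wx": 0, "wy": 0, "wz": 0}, {"gripper": 1, "dx": -0.03, "dy": 0.03, "dz": -0.34, "wx": 0, "wy": 0, "wz": 0}, {"gripper": 1, "dx": 0, "dy": 0, "dz": 0, "wx": 0, "wy": 0, "wz": 0}, {"gripper": 1, "dx": 0, "dy": 0, "dz": 0, "wx": 0, "wy": 0, "wz": 0}]
end [0.4184 0.0219 0.0849] hd -0.048
```

View pics/h6.png

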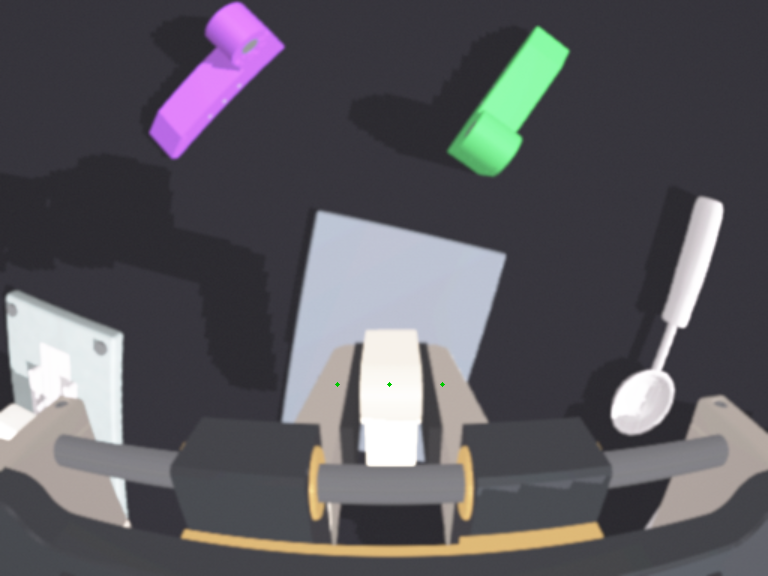

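{"name": "jog_arm", "arguments": {
  "deltas": [
    {"gripper":0.1,"dx":-0.23,"dy":0,"dz":-0.55,"wx":0,"wy":1,"wz":0},
    {"gripper":0.1,"dx":-0.17,"dy":0,"dz":-0.57,"wx":0,"wy":1,"wz":0},
    {"gripper":0.1,"dx":-0.11,"dy":0,"dz":-0.6,"wx":0,"wy":0.75,"wz":0},
    {"gripper":0.1,"dx":-0.06,"dy":0,"dz":-0.6,"wx":0,"wy":0,"wz":0},
    {"gripper":0.1,"dx":-0.06,"dy":0,"dz":-0.6,"wx":0,"wy":0,"wz":0}
  ]
}}

```text
clock: 18.12
ee_pos: [0.4298, 0.0957, 0.1022]
eef_rot: [[0.999, 0.007, 0.053], [-0.053, 0.001, 0.999], [0.007, -1.0, 0.001]]
contact_force: [-0.1, -0.3, -0.6]
grip_width: 0.238
```

{"name": "jog_arm", "arguments": {
  "deltas": [
    {"gripper":0.1,"dx":-0.06,"dy":0,"dz":-0.6,"wx":0,"wy":0,"wz":0},
    {"gripper":0.1,"dx":-0.06,"dy":0,"dz":-0.6,"wx":0,"wy":0,"wz":0},
    {"gripper":0.1,"dx":0,"dy":0,"dz":0,"wx":0,"wy":0,"wz":0}
  ]
}}

```text
clock: 18.5
ee_pos: [0.4205, 0.0329, 0.1023]
eef_rot: [[0.998, 0.008, 0.056], [-0.056, 0.0, 0.998], [0.008, -1.0, 0.001]]
contact_force: [1.1, -0.1, -1.2]
grip_width: 0.237
```

Run:
```python
from ov import *
plan(W(-.150,0,.060),ST[2],6,.4)
ov("h7",[W(.022,0,.014),W(-.027,.015,.024),W(-.027,-.015,.024)])
```

```text
t 18.5 pos [0.4205 0.0329 0.1023] F [ 1.1 -0.1 -1.2] g 0.237
[{"gripper": 1, "dx": 0.11, "dy": 0.37, "dz": -0.09, "wx": -0.01, "wy": -0.08, "wz": 0.08}, {"gripper": 1, "dx": 0.12, "dy": 0.37, "dz": -0.1, "wx": 0, "wy": 0, "wz": 0}, {"gripper": 1, "dx": 0.03, "dy": 0.11, "dz": -0.03, "wx": 0, "wy": 0, "wz": 0}, {"gripper": 1, "dx": 0, "dy": 0, "dz": 0, "wx": 0, "wy": 0, "wz": 0}, {"gripper": 1, "dx": 0, "dy": 0, "dz": 0, "wx": 0, "wy": 0, "wz": 0}, {"gripper": 1, "dx": 0, "dy": 0, "dz": 0, "wx": 0, "wy": 0, "wz": 0}]
end [0.433  0.0213 0.0599] hd -0.047
```

View pics/h7.png

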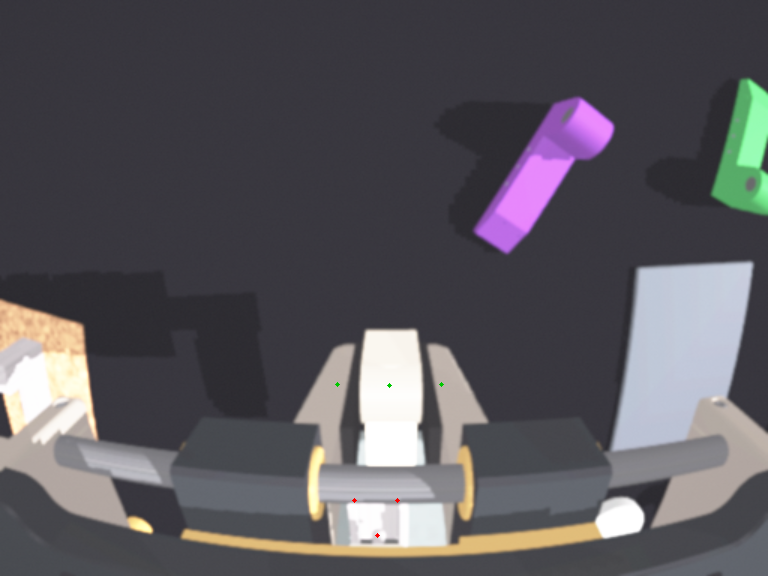

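{"name": "jog_arm", "arguments": {
  "deltas": [
    {"gripper":0.1,"dx":0.05,"dy":0.3,"dz":-0.15,"wx":0,"wy":-0.08,"wz":0.08},
    {"gripper":0.1,"dx":0.05,"dy":0.3,"dz":-0.1,"wx":0,"wy":0,"wz":0},
    {"gripper":0.1,"dx":0,"dy":0.2,"dz":0,"wx":0,"wy":0,"wz":0},
    {"gripper":0.1,"dx":0,"dy":0,"dz":0,"wx":0,"wy":0,"wz":0}
  ]
}}

```text
clock: 19.05
ee_pos: [0.4256, 0.0234, 0.0606]
eef_rot: [[0.999, 0.0, 0.044], [-0.044, 0.002, 0.999], [0.0, -1.0, 0.002]]
contact_force: [-0.6, -0.9, -0.5]
grip_width: 0.238
```

Run:
```python
from ov import *
plan(W(-.125,0,.054),ST[2],6,.3)
```

```text
t 19.05 pos [0.4256 0.0234 0.0606] F [-0.6 -0.9 -0.5] g 0.238
[{"gripper": 1, "dx": 0.29, "dy": 0.06, "dz": -0.02, "wx": -0.02, "wy": 0.03, "wz": 0}, {"gripper": 1, "dx": 0.29, "dy": 0.06, "dz": -0.01, "wx": 0, "wy": 0, "wz": 0}, {"gripper": 1, "dx": 0.08, "dy": 0.01, "dz": 0, "wx": 0, "wy": 0, "wz": 0}, {"gripper": 1, "dx": 0, "dy": 0, "dz": 0, "wx": 0, "wy": 0, "wz": 0}, {"gripper": 1, "dx": 0, "dy": 0, "dz": 0, "wx": 0, "wy": 0, "wz": 0}, {"gripper": 1, "dx": 0, "dy": 0, "dz": 0, "wx": 0, "wy": 0, "wz": 0}]
end [0.4585 0.0204 0.0541] hd -0.047
```

{"name": "jog_arm", "arguments": {
  "deltas": [
    {"gripper":0.1,"dx":0.29,"dy":0.05,"dz":-0.02,"wx":0,"wy":0.03,"wz":0},
    {"gripper":0.1,"dx":0.29,"dy":0.05,"dz":-0.01,"wx":0,"wy":0,"wz":0},
    {"gripper":0.1,"dx":0.08,"dy":0,"dz":0,"wx":0,"wy":0,"wz":0},
    {"gripper":0.1,"dx":0,"dy":0,"dz":0,"wx":0,"wy":0,"wz":0}
  ]
}}

```text
clock: 19.55
ee_pos: [0.4594, 0.0217, 0.0562]
eef_rot: [[0.999, 0.001, 0.046], [-0.046, 0.003, 0.999], [0.001, -1.0, 0.003]]
contact_force: [-0.0, 0.2, -1.4]
grip_width: 0.237
```

Run:
```python
from ov import *
plan(W(-.125,0,.048),ST[2],3,.3)
s=r.sense();print(np.round(s["eef_rot"],4))
vision.camera("scene"); shot("scene","i1",(180,330,220,380),4.5)
```

```text
t 19.55 pos [0.4594 0.0217 0.0562] F [-0.   0.2 -1.4] g 0.237
[{"gripper": 1, "dx": -0.02, "dy": 0.16, "dz": -0.03, "wx": -0.03, "wy": 0.01, "wz": 0.01}, {"gripper": 1, "dx": 0, "dy": 0, "dz": 0, "wx": 0, "wy": 0, "wz": 0}, {"gripper": 1, "dx": 0, "dy": 0, "dz": 0, "wx": 0, "wy": 0, "wz": 0}]
end [0.4583 0.0203 0.0482] hd -0.047
[[ 9.990e-01  9.000e-04  4.570e-02]
 [-4.570e-02  2.600e-03  9.989e-01]
 [ 8.000e-04 -1.000e+00  2.600e-03]]
```

View pics/i1.png

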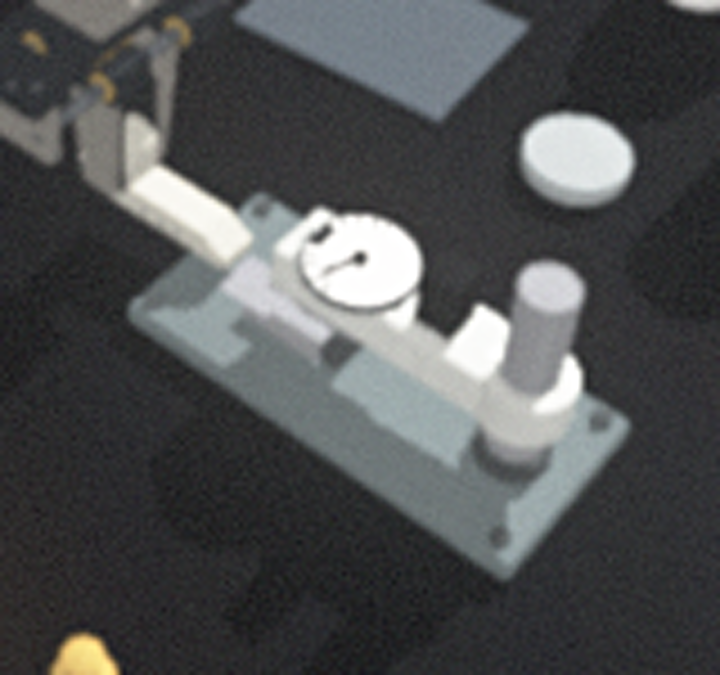

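{"name": "jog_arm", "arguments": {
  "deltas": [
    {"gripper":0.1,"dx":-0.02,"dy":0.16,"dz":-0.03,"wx":-0.03,"wy":0,"wz":0},
    {"gripper":0.1,"dx":0,"dy":0.04,"dz":0,"wx":0,"wy":0,"wz":0}
  ]
}}

```text
clock: 19.9
ee_pos: [0.4578, 0.0202, 0.0462]
eef_rot: [[0.999, 0.001, 0.046], [-0.046, -0.001, 0.999], [0.001, -1.0, -0.001]]
contact_force: [-1.6, 0.7, 7.2]
grip_width: 0.236
```

Run:
```python
from ov import *
plan(W(-.10,0,.0475),ST[2],4,.2)
shot("scene","i2",(180,330,220,380),4.5)
```

```text
t 19.9 pos [0.4578 0.0202 0.0462] F [-1.6  0.7  7.2] g 0.236
[{"gripper": 1, "dx": 0.2, "dy": -0.01, "dz": 0, "wx": 0.01, "wy": 0.01, "wz": 0.01}, {"gripper": 1, "dx": 0.2, "dy": -0.01, "dz": 0, "wx": 0, "wy": 0, "wz": 0}, {"gripper": 1, "dx": 0.11, "dy": -0.01, "dz": 0, "wx": 0, "wy": 0, "wz": 0}, {"gripper": 1, "dx": 0, "dy": 0, "dz": 0, "wx": 0, "wy": 0, "wz": 0}]
end [0.4833 0.019  0.0477] hd -0.047
```

View pics/i2.png

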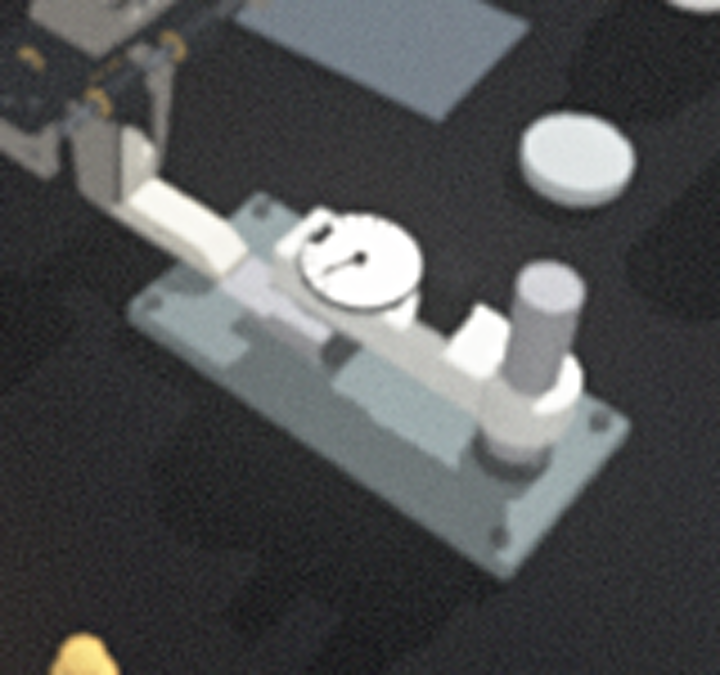

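{"name": "jog_arm", "arguments": {
  "deltas": [
    {"gripper":0.1,"dx":0.1,"dy":-0.01,"dz":0,"wx":0,"wy":0,"wz":0},
    {"gripper":0.1,"dx":0.15,"dy":0,"dz":0,"wx":0,"wy":0,"wz":0},
    {"gripper":0.1,"dx":0.15,"dy":0,"dz":0,"wx":0,"wy":0,"wz":0}
  ]
}}

```text
clock: 20.32
ee_pos: [0.4787, 0.0192, 0.0465]
eef_rot: [[0.999, 0.001, 0.046], [-0.046, -0.001, 0.999], [0.001, -1.0, -0.001]]
contact_force: [-0.9, -0.2, 1.1]
grip_width: 0.237
```

Run:
```python
from ov import *
plan(W(-.056,0,.0465),ST[2],6,.2)
shot("scene","i3",(180,330,220,380),4.5)
```

```text
t 20.32 pos [0.4787 0.0192 0.0465] F [-0.9 -0.2  1.1] g 0.237
[{"gripper": 1, "dx": 0.2, "dy": 0, "dz": 0, "wx": 0.01, "wy": 0.01, "wz": 0.01}, {"gripper": 1, "dx": 0.2, "dy": 0, "dz": 0, "wx": 0, "wy": 0, "wz": 0}, {"gripper": 1, "dx": 0.2, "dy": 0, "dz": 0, "wx": 0, "wy": 0, "wz": 0}, {"gripper": 1, "dx": 0.2, "dy": 0, "dz": 0, "wx": 0, "wy": 0, "wz": 0}, {"gripper": 1, "dx": 0.17, "dy": 0, "dz": 0, "wx": 0, "wy": 0, "wz": 0}, {"gripper": 1, "dx": 0, "dy": 0, "dz": 0, "wx": 0, "wy": 0, "wz": 0}]
end [0.5272 0.0169 0.0465] hd -0.047
```

View pics/i3.png

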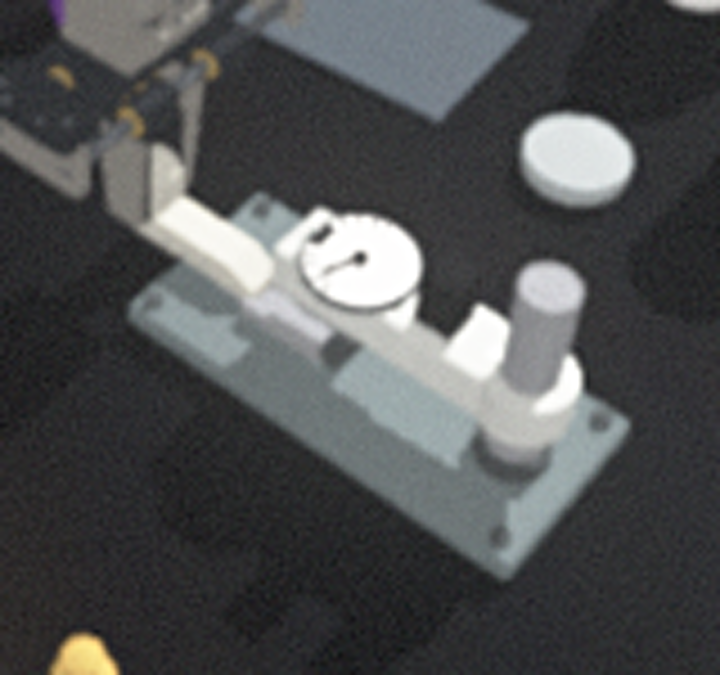

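{"name": "jog_arm", "arguments": {
  "deltas": [
    {"gripper":0.1,"dx":0.15,"dy":0,"dz":0,"wx":0,"wy":0,"wz":0},
    {"gripper":0.1,"dx":0.15,"dy":0,"dz":0,"wx":0,"wy":0,"wz":0}
  ]
}}

```text
clock: 20.62
ee_pos: [0.4957, 0.0183, 0.0467]
eef_rot: [[0.999, 0.003, 0.046], [-0.046, -0.001, 0.999], [0.003, -1.0, -0.001]]
contact_force: [-0.7, 0.2, 0.7]
grip_width: 0.239
```

{"name": "jog_arm", "arguments": {
  "deltas": [
    {"gripper":0.1,"dx":0.12,"dy":0,"dz":0,"wx":0,"wy":0,"wz":0},
    {"gripper":0.1,"dx":0.12,"dy":0,"dz":0,"wx":0,"wy":0,"wz":0}
  ]
}}

```text
clock: 20.88
ee_pos: [0.5086, 0.0177, 0.0468]
eef_rot: [[0.999, 0.002, 0.046], [-0.046, -0.001, 0.999], [0.002, -1.0, -0.001]]
contact_force: [-3.3, 0.4, 2.3]
grip_width: 0.241
```

Run:
```python
from ov import *
plan(W(-.056,0,.0465),ST[2],6,.2)
shot("scene","i4",(180,330,220,380),4.5)
```

```text
t 20.88 pos [0.5086 0.0177 0.0468] F [-3.3  0.4  2.3] g 0.241
[{"gripper": 1, "dx": 0.2, "dy": 0, "dz": 0, "wx": 0.01, "wy": 0.01, "wz": 0.02}, {"gripper": 1, "dx": 0.17, "dy": 0.01, "dz": 0, "wx": 0, "wy": 0, "wz": 0}, {"gripper": 1, "dx": 0, "dy": 0, "dz": 0, "wx": 0, "wy": 0, "wz": 0}, {"gripper": 1, "dx": 0, "dy": 0, "dz": 0, "wx": 0, "wy": 0, "wz": 0}, {"gripper": 1, "dx": 0, "dy": 0, "dz": 0, "wx": 0, "wy": 0, "wz": 0}, {"gripper": 1, "dx": 0, "dy": 0, "dz": 0, "wx": 0, "wy": 0, "wz": 0}]
end [0.5271 0.0168 0.0463] hd -0.047
```

View pics/i4.png

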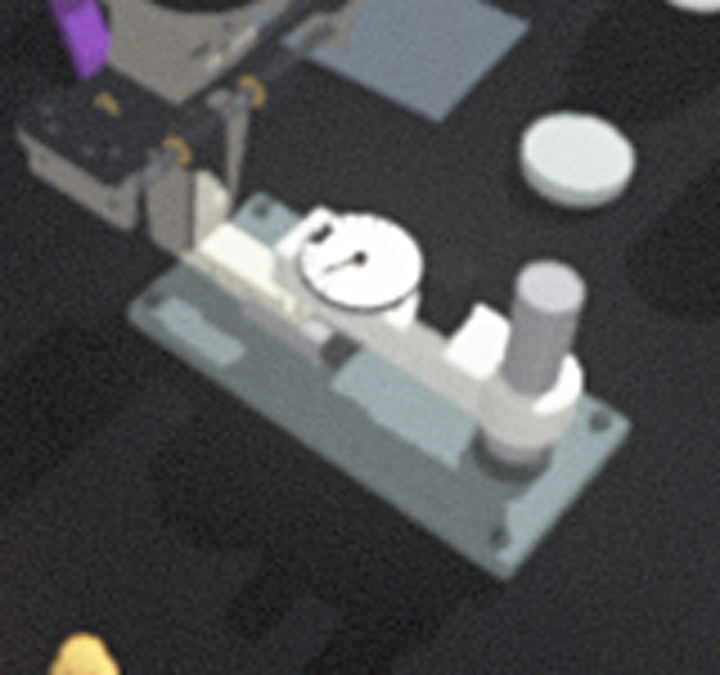

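{"name": "jog_arm", "arguments": {
  "deltas": [
    {"gripper":0.1,"dx":0.12,"dy":0,"dz":0,"wx":0,"wy":0,"wz":0}
  ]
}}

```text
clock: 21.05
ee_pos: [0.5135, 0.0175, 0.0468]
eef_rot: [[0.999, -0.002, 0.046], [-0.046, -0.001, 0.999], [-0.002, -1.0, -0.001]]
contact_force: [-9.5, 0.8, 10.1]
grip_width: 0.239
```

{"name": "jog_arm", "arguments": {
  "deltas": [
    {"gripper":0.1,"dx":0.12,"dy":0,"dz":0,"wx":0,"wy":0,"wz":0}
  ]
}}

```text
clock: 21.18
ee_pos: [0.5174, 0.0175, 0.0468]
eef_rot: [[0.999, -0.009, 0.045], [-0.045, -0.0, 0.999], [-0.009, -1.0, -0.001]]
contact_force: [-11.2, 0.8, 10.4]
grip_width: 0.235
```

Run:
```python
from ov import *
plan(W(-.056,0,.0475),ST[2],2,.2)
shot("scene","i5",(180,330,220,380),4.5); ov("i6",[])
```

```text
t 21.18 pos [0.5174 0.0175 0.0468] F [-11.2   0.8  10.4] g 0.235
[{"gripper": 1, "dx": 0.19, "dy": -0.02, "dz": 0, "wx": 0.01, "wy": 0.02, "wz": -0.08}, {"gripper": 1, "dx": 0, "dy": 0, "dz": 0, "wx": 0, "wy": 0, "wz": 0}]
end [0.5269 0.0171 0.0477] hd -0.047
```

View pics/i5.png

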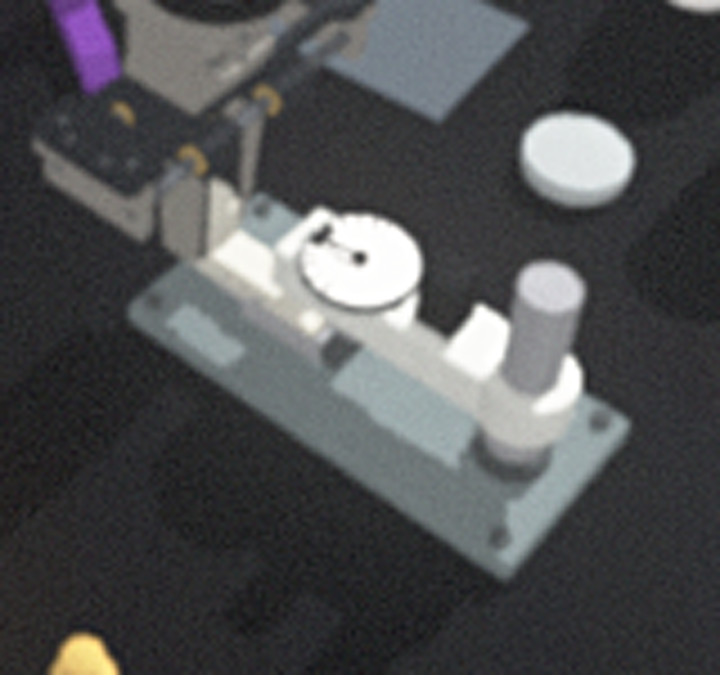

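View pics/i6.png

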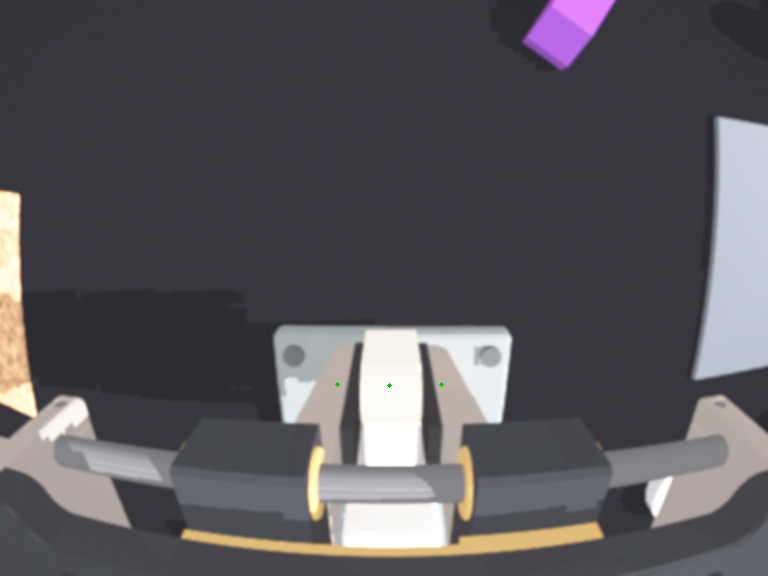

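{"name": "jog_arm", "arguments": {
  "deltas": [
    {"gripper":0.1,"dx":0.1,"dy":0,"dz":0,"wx":0,"wy":0,"wz":0}
  ]
}}

```text
clock: 21.4
ee_pos: [0.5214, 0.0175, 0.0468]
eef_rot: [[0.999, -0.011, 0.045], [-0.045, 0.0, 0.999], [-0.011, -1.0, -0.0]]
contact_force: [-8.7, -0.8, 8.5]
grip_width: 0.238
```

{"name": "jog_arm", "arguments": {
  "deltas": [
    {"gripper":0.1,"dx":0.07,"dy":0,"dz":0,"wx":0,"wy":0,"wz":0}
  ]
}}

```text
clock: 21.52
ee_pos: [0.524, 0.0175, 0.0468]
eef_rot: [[0.999, -0.014, 0.045], [-0.045, 0.0, 0.999], [-0.014, -1.0, -0.0]]
contact_force: [-6.2, 0.9, 5.3]
grip_width: 0.237
```

{"name": "jog_arm", "arguments": {
  "deltas": [
    {"gripper":0.1,"dx":0.05,"dy":0,"dz":0,"wx":0,"wy":0,"wz":-0.1}
  ]
}}

```text
clock: 21.65
ee_pos: [0.5254, 0.0175, 0.0467]
eef_rot: [[0.999, -0.007, 0.044], [-0.044, 0.0, 0.999], [-0.007, -1.0, -0.0]]
contact_force: [-6.2, -0.4, 8.8]
grip_width: 0.237
```

{"name": "jog_arm", "arguments": {
  "deltas": [
    {"gripper":0.1,"dx":0.05,"dy":0,"dz":0,"wx":0,"wy":0,"wz":0}
  ]
}}

```text
clock: 21.78
ee_pos: [0.5265, 0.0175, 0.0468]
eef_rot: [[0.999, -0.011, 0.044], [-0.044, 0.0, 0.999], [-0.011, -1.0, -0.0]]
contact_force: [-6.8, 1.1, 6.9]
grip_width: 0.238
```

{"name": "jog_arm", "arguments": {
  "deltas": [
    {"gripper":0.1,"dx":0.05,"dy":-0.01,"dz":0,"wx":0,"wy":0,"wz":0}
  ]
}}

```text
clock: 21.9
ee_pos: [0.5278, 0.0175, 0.0469]
eef_rot: [[0.999, -0.014, 0.044], [-0.044, 0.0, 0.999], [-0.014, -1.0, -0.0]]
contact_force: [-5.1, 0.2, 2.3]
grip_width: 0.236
```

{"name": "jog_arm", "arguments": {
  "deltas": [
    {"gripper":0.1,"dx":0.05,"dy":-0.01,"dz":0,"wx":0,"wy":0,"wz":0}
  ]
}}

```text
clock: 22.02
ee_pos: [0.528, 0.0176, 0.0468]
eef_rot: [[0.999, -0.02, 0.044], [-0.044, 0.001, 0.999], [-0.02, -1.0, -0.0]]
contact_force: [-9.3, -2.0, 6.9]
grip_width: 0.238
```

Run:
```python
from ov import *
plan(W(-.056,0,.0475),ST[2],2,.2)
shot("scene","j1",(180,330,220,380),4.5); ov("j2",[])
```

```text
t 22.02 pos [0.528  0.0176 0.0468] F [-9.3 -2.   6.9] g 0.238
[{"gripper": 1, "dx": -0.02, "dy": -0.01, "dz": -0.01, "wx": 0, "wy": 0.03, "wz": -0.19}, {"gripper": 1, "dx": 0, "dy": 0, "dz": 0, "wx": 0, "wy": 0, "wz": 0}]
end [0.527  0.0172 0.0473] hd -0.047
```

View pics/j1.png

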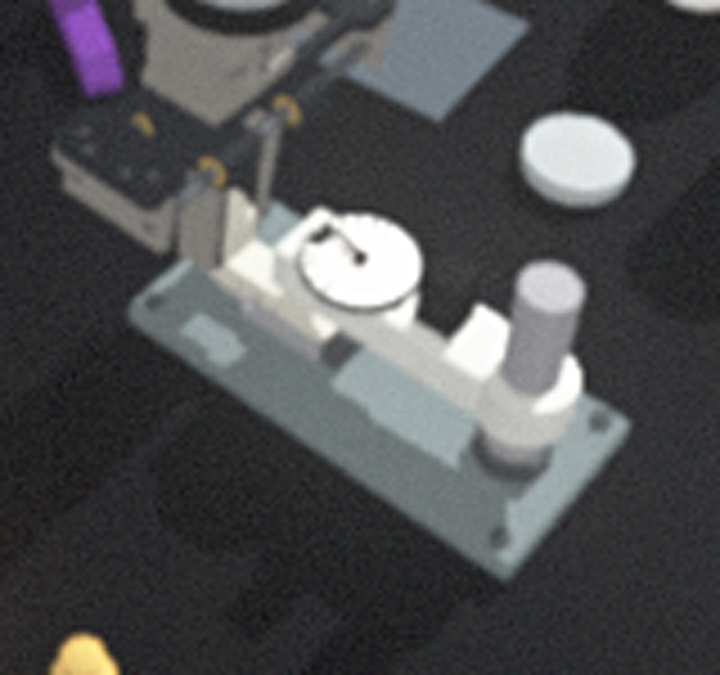

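View pics/j2.png

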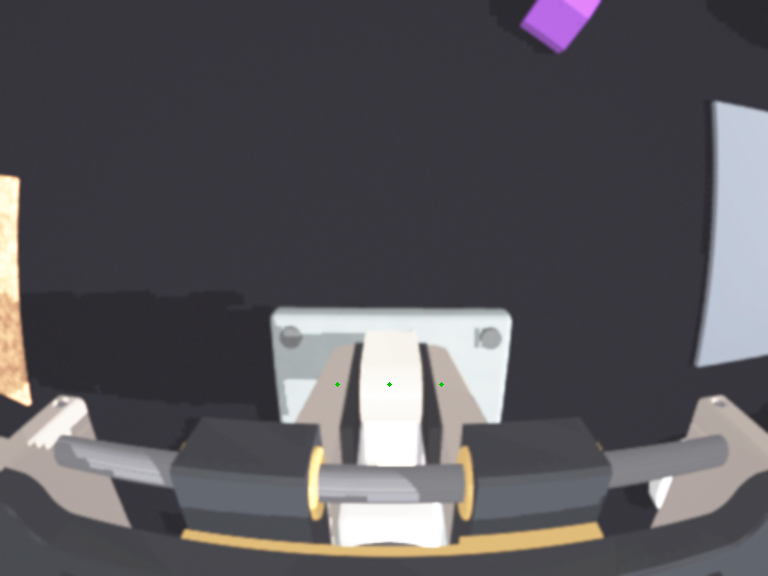

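{"name": "jog_arm", "arguments": {
  "deltas": [
    {"gripper":0.1,"dx":0.07,"dy":-0.01,"dz":0,"wx":0,"wy":0,"wz":-0.1}
  ]
}}

```text
clock: 22.25
ee_pos: [0.528, 0.0176, 0.0467]
eef_rot: [[0.999, -0.018, 0.043], [-0.043, 0.001, 0.999], [-0.018, -1.0, -0.0]]
contact_force: [-16.0, -0.9, 14.8]
grip_width: 0.242
```

{"name": "jog_arm", "arguments": {
  "deltas": [
    {"gripper":0.1,"dx":0.08,"dy":-0.01,"dz":0,"wx":0,"wy":0,"wz":-0.1}
  ]
}}

```text
clock: 22.38
ee_pos: [0.528, 0.0176, 0.0467]
eef_rot: [[0.999, -0.018, 0.042], [-0.042, 0.0, 0.999], [-0.018, -1.0, -0.0]]
contact_force: [-16.5, -1.2, 15.2]
grip_width: 0.239
```

{"name": "jog_arm", "arguments": {
  "deltas": [
    {"gripper":0.1,"dx":0.01,"dy":0,"dz":0,"wx":0,"wy":0,"wz":0},
    {"gripper":0.5,"dx":0.01,"dy":0,"dz":0,"wx":0,"wy":0,"wz":0},
    {"gripper":0.5,"dx":0,"dy":0,"dz":0,"wx":0,"wy":0,"wz":0},
    {"gripper":0.5,"dx":0,"dy":0,"dz":0,"wx":0,"wy":0,"wz":0}
  ]
}}

```text
clock: 22.88
ee_pos: [0.5294, 0.0175, 0.0469]
eef_rot: [[0.999, -0.017, 0.043], [-0.043, 0.0, 0.999], [-0.017, -1.0, -0.001]]
contact_force: [-0.4, 1.1, 0.8]
grip_width: 0.498
```

Run:
```python
from ov import *
s=r.sense(); print(np.round(s["ee_pos"],4),np.round(s["contact_force"],1))
ov("k1",[])
```

```text
[0.5294 0.0175 0.0469] [-0.4  1.1  0.8]
```

View pics/k1.png

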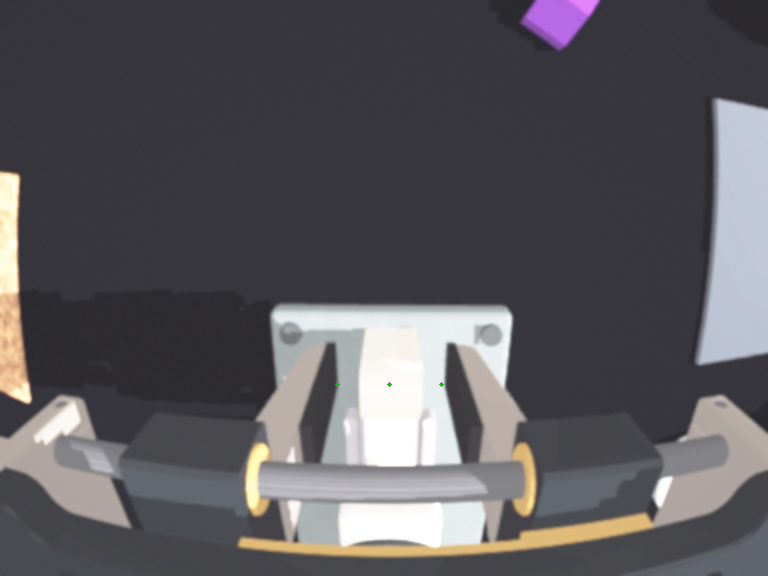

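Released cleanly. Now I raise the arm and back off so I can check the shoe.

{"name": "jog_arm", "arguments": {
  "deltas": [
    {"gripper":0.5,"dx":0,"dy":-0.4,"dz":0,"wx":0,"wy":0,"wz":0},
    {"gripper":0.5,"dx":0,"dy":-0.8,"dz":0,"wx":0,"wy":0,"wz":0},
    {"gripper":0.5,"dx":0,"dy":-1,"dz":0,"wx":0,"wy":0,"wz":0},
    {"gripper":0.5,"dx":0,"dy":-0.3,"dz":0,"wx":0,"wy":0,"wz":0},
    {"gripper":0.5,"dx":0,"dy":0,"dz":0,"wx":0,"wy":0,"wz":0}
  ]
}}

```text
clock: 23.55
ee_pos: [0.5308, 0.0177, 0.1734]
eef_rot: [[0.999, -0.019, 0.043], [-0.043, 0.001, 0.999], [-0.019, -1.0, 0.0]]
contact_force: [-0.8, -0.5, -0.4]
grip_width: 0.5
```

```bash
python3 - <<'E'
from ov import *
s=r.sense(); print(np.round(s["ee_pos"],4),np.round(s["contact_force"],1))
ov("k2",[W(-.068,b,.014) for b in (-.011,.011)]+[W(.022,0,.014),W(-.056,0,.06)])
shot("scene","k3",(180,330,220,380),4.5)
E
python3 nd.py k4 .0715
```

```text
[0.5308 0.0177 0.1734] [-0.8 -0.5 -0.4]
23.65 [-0.4 -0.4 -0.3] 0.5023928570069094 [0.5298 0.0179 0.1718]
```

View pics/k2.png

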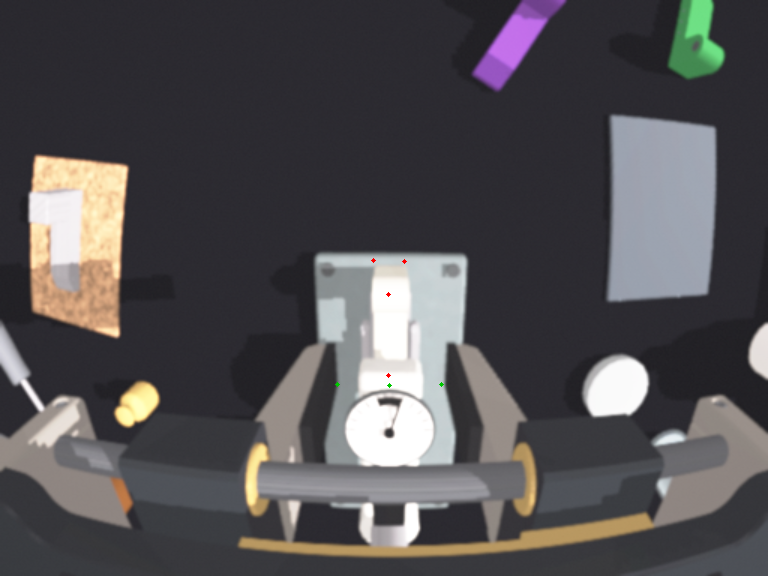

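View pics/k3.png

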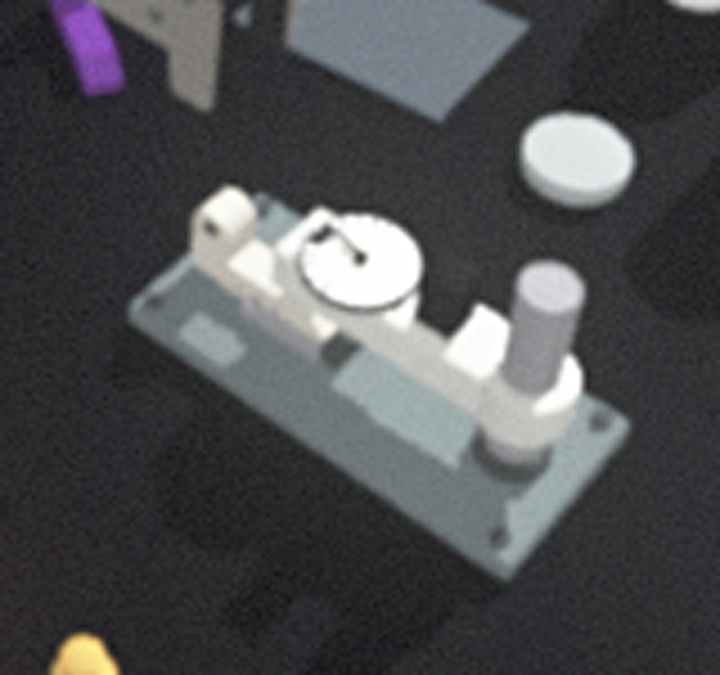

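View pics/k4.png

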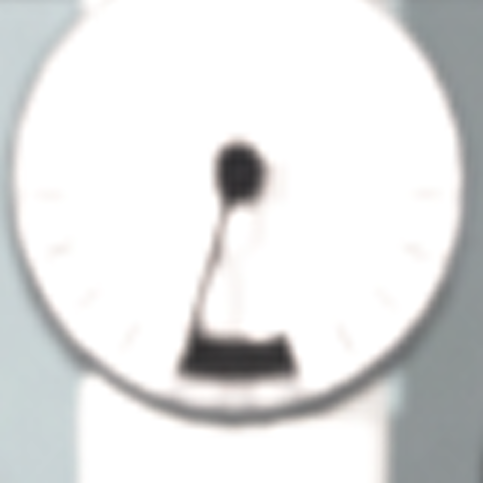

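Run:
```python
from h import *
print(r.finish_job(), r.sense()["clock"])
```

```text
the job is handed in; nothing more can be done
the job is handed in; nothing more can be done
```

The job is done and handed in, with the clock last read at about 23.7 s of the 72 s allowed.

- **Head:** I gripped it by the knob and pushed it down until the needle read about -0.07, inside the zero band. It held that reading after I let go.
- **Master:** I drew it straight out and set it down on the cork mat. A wrist-camera view showed its middle at the mat's middle. The wrist force was about 12 N upward as it touched down.
- **Shoe:** I slid the pale shoe in nose first until it stopped moving. The wrist then read about 16 N, slightly above the 6–15 N seating range. Sliding friction takes part of that, so I judged the force on the stop to be within the range, but could not measure it separately.
- **Last checks:** With the gripper open and clear of everything, the needle read about +0.27. That is about 0.34 above the master, against the 0.36 expected. The nose appeared to be against the stop, the master was still on the mat, and the green and purple look-alikes were not touched.

No check failed. The tool had pitched about 0.02 rad by the end of the push, but the shoe looked straight in the channel after release. I did not measure the nose-to-stop gap: I took the shoe as home from the hard stop, the scene picture and the needle reading.

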